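Clear the cutting bench after a batch

TASK

Clear the craft bench at the end of a batch. First put every cutting knife away: each lying down in a cradle of its own in the wooden rack, resting in the notches of both cheeks, with its steel nose towards the guard board. Only then set the finished cartons one by one on the upper end of the roller lane, right way up and lengthwise, and let them run down so that they queue against the stop; also stand the sanding block, rubber side down, squarely inside its taped outline, and leave everything else on the bench where it is.

Things in the scene. Friction and masses are not known exactly. Their poses are not given: they have to be found in the camera images.
- rack: Fixed wooden knife rack, left or right of the middle, turned up to 0.15 rad. Base board 8 mm thick; two upright cheeks along x, 10 mm thick, centred at y = -36 and 36 mm; guard board (52 mm high) across the +y end, inner face at y = 75 mm. Four cradles, at x = -84, -28, 28, 84 mm: a knife lies along y in a notch of each cheek. Origin on the bench, middle of the rack; y to the guard, z up.
- cradle1 (a point): One of the rack's four alike cradles (rack x = -84 mm): point half-way between the cheeks, level with the notch floors, 30 mm above the bench (open here down to the base board). Notches are 28 mm wide for the lowest 10 mm, then flare between rounded teeth rising to 54 mm above the bench; next cradle 56 mm away along x. Axes as the rack's.
- knife1_mid (a point): Middle of a cutting knife with a grey plastic body and blunt steel nose, 124 mm long, body 22 mm wide and 16 mm thick (8 mm above its underside), 0.09 kg; it lies flat on the bench. x along the knife towards its nose, z up through the face with the black thumb slide. Point 62 mm from both ends; mass centre about 6 mm towards the handle. May be absent.
- knife1_nose (a point): Tip of the steel nose of knife1, 62 mm along x from its middle. Axes as there. Absent when the knife is.
- knife2_mid (a point): Middle of a cutting knife with a grey plastic body and blunt steel nose, 124 mm long, body 22 mm wide and 16 mm thick (8 mm above its underside), 0.09 kg; it lies flat on the bench. x along the knife towards its nose, z up through the face with the black thumb slide. Point 62 mm from both ends; mass centre about 6 mm towards the handle. May be absent.
- knife2_nose (a point): Tip of the steel nose of knife2, 62 mm along x from its middle. Axes as there. Absent when the knife is.
- knife3_mid (a point): Middle of a cutting knife with a grey plastic body and blunt steel nose, 124 mm long, body 22 mm wide and 16 mm thick (8 mm above its underside), 0.09 kg; it lies flat on the bench. x along the knife towards its nose, z up through the face with the black thumb slide. Point 62 mm from both ends; mass centre about 6 mm towards the handle. May be absent.
- knife3_nose (a point): Tip of the steel nose of knife3, 62 mm along x from its middle. Axes as there. Absent when the knife is.
- knife4_mid (a point): Middle of a cutting knife with a grey plastic body and blunt steel nose, 124 mm long, body 22 mm wide and 16 mm thick (8 mm above its underside), 0.09 kg; it lies flat on the bench. x along the knife towards its nose, z up through the face with the black thumb slide. Point 62 mm from both ends; mass centre about 6 mm towards the handle. May be absent.
- knife4_nose (a point): Tip of the steel nose of knife4, 62 mm along x from its middle. Axes as there. Absent when the knife is.
- lane: Fixed roller lane, left or right of the middle, turned up to 0.15 rad: twelve free grey rollers, 16 mm thick, 30 mm apart, sloping 6 degrees down to a steel stop plate. 66 mm clear between the aluminium rails, which rise 12 mm above the rollers. Origin on the bench under the middle line, roller tops 50 mm above it there; x level, downhill, away from the robot; y across; z up.
- lane_load (a point): Loading point near the upper end of the lane, on its middle line at the level of the roller tops (60 mm above the bench), 99 mm from the origin uphill; a third carton in the queue still leaves this place free. Axes as the lane's.
- lane_stop (a point): Foot of the stop plate's face at the lower end, on the middle line at the level of the roller tops (30 mm above the bench). The centres of three cartons queued here lie at lane x = 157, 77 and -2 mm, y = 0, about 59, 67 and 75 mm above the bench. Axes as the lane's.
- carton1_mid (a point): Middle of a finished carton, plain cardboard with a pale band, 80 mm long (x), 54 mm wide (y), 50 mm high, 25 mm above its underside; 0.15 to 0.3 kg; it stands on the bench, z up. On the lane its length goes along the lane, either end first; let go there, it runs down by itself in about a second or two. May be absent.
- carton2_mid (a point): Middle of a finished carton, plain cardboard with a pale band, 80 mm long (x), 54 mm wide (y), 50 mm high, 25 mm above its underside; 0.15 to 0.3 kg; it stands on the bench, z up. On the lane its length goes along the lane, either end first; let go there, it runs down by itself in about a second or two. May be absent.
- carton3_mid (a point): Middle of a finished carton, plain cardboard with a pale band, 80 mm long (x), 54 mm wide (y), 50 mm high, 25 mm above its underside; 0.15 to 0.3 kg; it stands on the bench, z up. On the lane its length goes along the lane, either end first; let go there, it runs down by itself in about a second or two. May be absent.
- block_mid (a point): Middle of the wooden sanding block, 90 mm long (x), 52 mm wide (y), 35 mm high, 17.5 mm above its underside, black rubber sole of 6 mm underneath (z up); 0.13 to 0.25 kg.
- outline_mid (a point): Middle, at bench level, of the sanding block's place: a flat rectangle of white tape (8 mm strips, inner size 106 x 68 mm) on the green cutting mat. x along its length, either way round for the block.
- tape_roll: Bystander, to be left alone: roll of paper tape lying flat, 68 mm diameter, 24 mm high; origin at the centre of its underside.
- glue_stick: Bystander, to be left alone: white glue stick with black cap, lying, 94 x 26 x 26 mm; origin about its middle, on the underside, x along it.
- glue_tub: Bystander, to be left alone: white plastic glue tub with grey lid, 60 mm diameter, 62 mm high; origin at its foot.
- ink_jar: Bystander, to be left alone: glass jar with steel lid, 68 mm diameter, 60 mm high; origin at its foot.
- rubber_slab: Bystander, to be left alone: black rubber slab 80 x 40 x 18 mm; origin in the middle of its underside, x along it.

How it is judged:
By the outcome, as a careful person would: the job done as asked, in the order asked, and still so for the second after the job is handed in, with the robot touching nothing.
Of knife1, knife2, knife3, knife4 only 3 to 4 are there at a start; the rules pass over those that are not, and their reading is None.
Of carton1, carton2, carton3 only 2 to 3 are there at a start; the rules pass over those that are not, and their reading is None.
At some moment in a run one of block, knife1, knife2, knife3, knife4, carton1, carton2, carton3 may be knocked a few centimetres aside while the robot is not near it.
Once in a run the grip may slacken for a moment while it holds something.
It also fails if it takes over 200 s, if anything falls off the work surface, if the arm or the gripper's body presses on something with over 40 N, if the wrist force passes 120 N, or if a joint passes its speed limit or range.

ROBOT

A 6-joint arm with a two-finger parallel gripper is mounted at the origin on the work surface. World frame = base frame: x ahead of the robot, y to its left, z up, the work surface at z = 0. Lengths are in m, angles in rad, forces in N, time in s.
With the tool pointing down it reaches from about 0.3 to 0.775 m from the base axis. Payload 14.6 kg.
Tool frame: the origin (TCP) lies where the fingers leave the gripper's body, on its centre line; the fingertips stand 73 mm ahead of it and the grasp point (between the pads) lies 54 mm ahead of it; z points along the fingers, y is the line along which they close (so a half turn about z gives the same grasp; the last joint's range is limited). The gripper opens to 85 mm and grips with 20 to 120 N. Pads are 22 mm wide; open, the fingers measure 114 mm over their backs; the gripper's body (76 mm by 85 mm) begins 54 mm behind the grasp point. The pads swing forward as they close: fully open they stand 13 mm farther back than shut.
Start: joints at [-1.297, 0.3, 1.521, -0, 1.321, -0.067], TCP at [0.184, -0.518, 0.304] pointing down, gripper open.
Joint ranges: [-3.03, 3.03], [-0.79, 2.21], [0.23, 2.52], [-1.04, 4.18], [0, 3.07], [-2.55, 2.55]. Speed limits (rad/s): [2.22, 2.22, 2.57, 3.14, 3.14, 3.14].

INTERFACE

Orientations are given as a 3x3 rotation matrix whose columns are the frame's x, y, z axes.
In Python, from workcell import * gives the robot as it stands.
- The arm moves only by the tool servo_tool, never from a script. Its arguments are lists of equal length, an entry for each row: "slide": the shift along the tool's x, y, z each as a share of 50 cm, from -1 to 1, a list of three; "rot": the turn, a rotation vector about the tool's x, y, z each as a share of 180 degrees, from -1 to 1, a list of three. In form: {"slide": [[tx, ty, tz], ...], "rot": [[rx, ry, rz], ...]}. A call has 1 to 5 rows; each row is the pose to reach, as a shift and turn from the pose commanded when the call began, along the tool's axes at that moment, turning the shorter way round; what a row does not reach only later rows make up. A row lasts 1/12 s, in which the tool goes at most 41.7 mm and 7.16 degrees, less where a joint would pass 70% of its speed; a pose out of reach is approached as far as the arm can. A call with a number of a shift or a turn outside -1 to 1 is refused whole. A call with a gripper value outside its range is refused whole. "grip" is the opening, from 0 (shut) to 1 (fully open), set as the call begins (left out, the last holds). The fingers move at their own pace and stop on an object; "grip_force" is the grip in N (left out, the last holds). Time passes only in rows, so rows that repeat a pose let the fingers close. It gives the time, the measured TCP pose, the force, the opening and the grip force at its end, in the units of the state.
- state(): the state, without advancing time (a new reading comes with each control period).
- snapshot(name): name is "scene" or "top" or "wrist"; returns the picture (384x512x3 uint8, red, green, blue); there is no depth.
- get_calibration(name): a dict with "fov_y" (degrees; the focal length in pixels is half the picture's height over the tangent of half this angle, whatever the lens; pixels are square), "cx", "cy" (the principal point, pixels), "k1" (the pictures are not rectified: a ray, as slopes to the right and down, at radius r is drawn at 1 + k1 r^2 times it, then the intrinsics apply), "rvec" (rotation vector, rad) and "tvec" (3), from world to camera coordinates, as OpenCV has them. Camera axes: x right, y down, z forward; pixel columns grow to the right and rows downward; lengths in m; the calibration is good to about 2 mm. A picture is of the moment at which its call begins: read the wrist's pose just before it. get_calibration takes no time and is no camera call; for the wrist camera it gives the pose at the moment of the call.
- close_job(): hands the job in; it is judged then, once.
Trained networks look in the newest picture that a camera, given by its name, has taken for a name from the list of things; names that differ only in an ending like _2 or _b are one class to them, and where a whole thing is asked for, a point or a joint stands for the part that bears it (a point fixed in the world has none). Each returns a list of dicts, best first, with "p" (0 to 1); they miss things now and then, are a little off and sometimes report something else, mostly with a low value. They report only what shows in the picture. A call takes as long as a camera call.
- masks_of(camera, target): "region" (384x512 bool, what is visible of it) and "extent" ([left, top, right, bottom] in pixels, round what is visible of it).
- landmark_of(camera, target): "location" ([column, row] in pixels: a listed point, or the origin of a listed thing).
The state is a dict: "clock": time; "joint_positions": joint angles; "qvel": joint speeds; "effort": joint torques, N m; "tcp_pos": TCP position; "eef_rot": TCP orientation; "force": force on the tool from outside, world axes, zero at the start; "wrist_torque": the same for the moment, N m; "finger_gap": finger opening in m; "grasp_force": force on a finger pad.
Only numpy, scipy, OpenCV 4.12 (cv2) and the standard library are available. Lean on these libraries where they do the work, as an engineer would, in place of code of your own. Each camera call takes 0.05 s, during which the arm holds its last target. There are 200 camera calls.

## Working session

There is one attempt and no reset: what is moved stays moved. The work goes in short steps, Python scripts to look and compute and a tool call to move; the robot and the scene stay as the last step left them, time stands still between calls to the robot, and variables do not carry over. Pictures are saved under pics/ and viewed, at most 14 in all, crops included, and the job is handed in when it is done.

Besides the shell and the picture viewer there is one more tool, called after "Request:" by a JSON object that holds its "api" and its "payload", one argument or row to a line. servo_tool: Moves the arm, as the interface text tells. Shift numbers are shares of 50 cm and turn numbers shares of 180 degrees, none past 1 either way. Its arguments: {"type":"object","properties":{"slide":{"type":"array"},"rot":{"type":"array"},"grip":{"type":"number"},"grip_force":{"type":"number"}},"required":["slide","rot"]}

```bash
ls; mkdir -p pics
cat > a.py <<'E'
from workcell import *
import cv2, numpy as np
s=state(); print({k:np.round(v,3).tolist() if not isinstance(v,float) else v for k,v in s.items()})
for n in ("scene","top"):
    c=get_calibration(n); print(n,c)
    im=snapshot(n); cv2.imwrite(f"pics/{n}0.png",cv2.resize(im[:,:,::-1],(800,600),interpolation=cv2.INTER_CUBIC))
E
python3 a.py
```

```text
pics
{'clock': 0.0, 'joint_positions': [-1.297, 0.3, 1.522, -0.0, 1.321, -0.067], 'qvel': [-0.001, 0.0, 0.002, -0.0, 0.003, 0.0], 'effort': [-0.001, -54.35, -36.179, -0.0, 0.004, -0.0], 'tcp_pos': [0.184, -0.518, 0.303], 'eef_rot': [[0.942, 0.334, -0.0], [0.334, -0.942, 0.001], [0.0, -0.001, -1.0]], 'force': [0.244, -0.025, 0.012], 'wrist_torque': [0.021, 0.027, 0.032], 'grasp_force': 0.0, 'finger_gap': 0.08531811379299428}
scene {'fov_y': 50.95633510427153, 'cx': 255.24203833873142, 'cy': 188.28547540214507, 'k1': -0.06506639290926479, 'rvec': array([ 2.38606874,  1.1353052 , -0.32503853]), 'tvec': array([-0.35448844, -0.36375071,  1.26485904])}
top {'fov_y': 44.13021763506054, 'cx': 253.02732855213983, 'cy': 190.10181853845938, 'k1': 0.0229949262016979, 'rvec': array([ 2.1729028 , -2.12120878,  0.19356676]), 'tvec': array([-0.03065644,  0.58644168,  1.2162394 ])}
```

View pics/scene0.png

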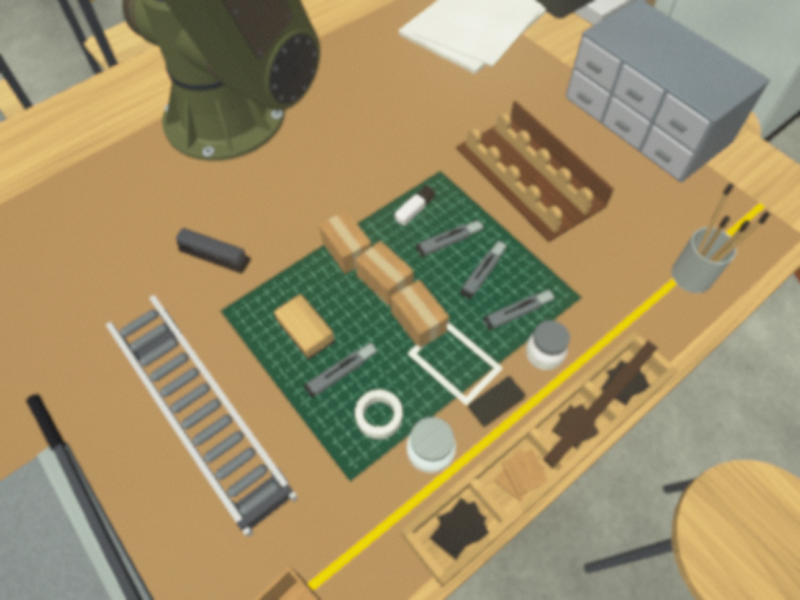

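View pics/top0.png

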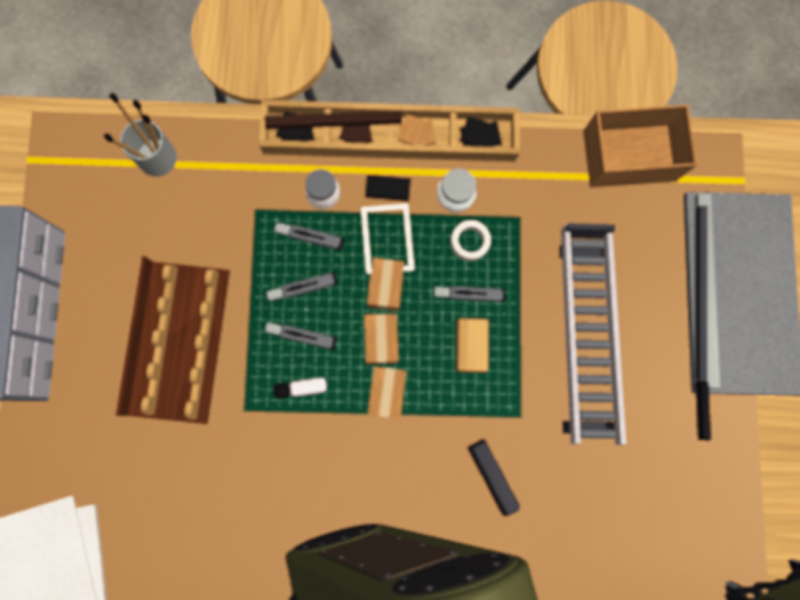

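```bash
cat > h.py <<'E'
from workcell import *
import cv2, numpy as np
def ray(cal,uv):
    f=192/np.tan(np.radians(cal["fov_y"]/2)); d=(np.atleast_2d(uv)-[cal["cx"],cal["cy"]])/f
    u=d.copy()
    for _ in range(10): u=d/(1+cal["k1"]*(u**2).sum(1,keepdims=True))
    R=cv2.Rodrigues(cal["rvec"])[0]; o=-R.T@cal["tvec"]
    return o,np.c_[u,np.ones(len(u))]@R
def plane(cal,uv,z):
    o,v=ray(cal,uv); return (o+v*((z-o[2])/v[:,2])[:,None])[:,:2]
def lm(cam,cal,name,z):
    return [(round(r["p"],2),*np.round(plane(cal,r["location"],z)[0]*1000,1).tolist()) for r in landmark_of(cam,name)]
def rects(cam,cal,name,z,pmin=.3):
    out=[]
    for r in masks_of(cam,name):
        if r["p"]<pmin: continue
        rr=r["region"].astype(np.uint8); c=max(cv2.findContours(rr,0,1)[0],key=len)[:,0,:]
        m=plane(cal,c.astype(float),z); (x,y),(w,h),a=cv2.minAreaRect((m*1000).astype(np.float32))
        if w<h: w,h,a=h,w,a+90
        out.append((round(r["p"],2),*np.round([x,y,w,h,(a+90)%180-90],1).tolist()))
    return out
E
cat > b.py <<'E'
from h import *
Z=dict(rack=0,cradle1=.030,knife1_mid=.008,knife1_nose=.008,lane=0,lane_load=.060,lane_stop=.030,carton1_mid=.025,block_mid=.0175,outline_mid=0)
for cam in ("top","scene"):
    cal=get_calibration(cam); snapshot(cam)
    for n,z in Z.items(): print(cam,n,lm(cam,cal,n,z))
cal=get_calibration("top")
for n,z in (("knife1_mid",.016),("carton1_mid",.05),("block_mid",.035),("outline_mid",0)): print(n,rects("top",cal,n,z))
print(state()["clock"])
E
python3 b.py
```

```text
top rack [(0.82, 504.3, 355.4), (0.74, 437.4, -10.2), (0.54, 506.1, -351.3)]
top cradle1 [(0.69, 424.5, 361.3), (0.45, 513.0, -147.3)]
top knife1_mid [(0.57, 524.8, 148.7), (0.41, 508.5, 349.6)]
top knife1_nose [(0.63, 540.4, 205.6)]
top lane [(0.62, 512.5, -352.0)]
top lane_load [(0.67, 413.8, -348.8)]
top lane_stop [(0.56, 702.8, -344.7)]
top carton1_mid [(0.91, 600.5, 3.2)]
top block_mid [(0.8, 516.5, -152.6), (0.67, 412.6, 363.6)]
top outline_mid [(0.77, 704.7, 2.0)]
scene rack [(0.63, 513.5, 345.5)]
scene cradle1 [(0.44, 520.1, 1.8), (0.41, 529.7, 126.2), (0.16, 719.5, -16.6)]
scene knife1_mid [(0.53, 515.5, 136.1)]
scene knife1_nose [(0.91, 523.6, 202.3), (0.74, 499.8, -152.3), (0.53, 590.3, 212.3)]
scene lane [(0.7, 597.6, 152.4), (0.59, 510.7, -350.8), (0.16, 373.6, -348.1)]
scene lane_load [(0.63, 535.8, 297.9), (0.6, 408.9, -343.1), (0.31, 730.4, 162.8)]
scene lane_stop [(0.61, 707.1, -348.0)]
scene carton1_mid [(0.95, 614.6, 0.5), (0.73, 596.3, 195.3), (0.23, 393.4, -347.5)]
scene block_mid [(0.72, 507.4, -151.0)]
scene outline_mid [(0.66, 595.6, -73.1), (0.65, 710.7, -0.6)]
knife1_mid [(0.81, 521.0, 146.0, 127.3, 26.2, 77.3), (0.59, 697.1, 138.5, 124.3, 26.6, 76.6)]
carton1_mid [(0.76, 608.0, 2.0, 87.1, 56.7, -5.0), (0.36, 517.4, 141.0, 122.7, 23.6, 77.3), (0.35, 689.2, 135.2, 122.8, 25.1, 79.2)]
block_mid [(0.86, 508.8, -149.5, 91.2, 53.8, 0.5)]
outline_mid [(0.8, 709.0, 38.0, 89.4, 12.7, -0.4)]
1.4
```

```bash
cat > c.py <<'E'
from h import *
snapshot("top"); cal=get_calibration("top")
for n,z in (("knife2_mid",.016),("knife3_mid",.016),("knife4_mid",.016),("carton2_mid",.05),("carton3_mid",.05)): print(n,rects("top",cal,n,z))
for n in "234": print(n,lm("top",cal,f"knife{n}_nose",.008))
print("rackmask",rects("top",cal,"rack",.03))
c=get_calibration("wrist"); s=state(); R=cv2.Rodrigues(c["rvec"])[0]; T=s["eef_rot"]
print(c["fov_y"],c["cx"],c["cy"],c["k1"],"cam pos in tool",(np.array(T).T@(-R.T@c["tvec"]-s["tcp_pos"])).round(3),"cam axes in tool",(np.array(T).T@R.T).round(2).tolist())
E
python3 c.py
```

```text
knife2_mid [(0.65, 599.9, -148.6, 121.1, 25.0, -88.5)]
knife3_mid [(0.73, 601.1, -148.4, 121.3, 22.6, 88.7), (0.68, 604.8, 147.0, 123.8, 22.3, -73.1), (0.63, 697.2, 137.1, 119.9, 26.0, 80.0)]
knife4_mid [(0.9, 605.3, 147.2, 123.8, 23.7, -73.6)]
carton2_mid [(0.58, 514.4, 5.7, 79.5, 52.7, 1.3)]
carton3_mid [(0.71, 424.5, -7.0, 79.8, 53.1, -7.6)]
2 [(0.85, 606.4, -80.1)]
3 [(0.57, 715.5, 197.1), (0.51, 611.5, -82.5)]
4 [(0.86, 598.4, 195.4), (0.68, 519.6, 5.2), (0.32, 616.1, -0.9)]
rackmask [(0.74, 507.4, 359.9, 272.9, 157.9, -5.3), (0.72, 603.0, 145.7, 124.8, 25.3, -72.8), (0.55, 509.4, -150.2, 91.7, 54.0, 0.5)]
66.52345752649161 255.56973925534214 193.747771678374 -0.07246611339590757 cam pos in tool [ 0.08   0.001 -0.07 ] cam axes in tool [[0.0, -0.95, -0.31], [1.0, 0.0, -0.0], [0.0, -0.31, 0.95]]
```

```bash
cat > plan.py <<'E'
# python3 plan.py x,y,z,yaw[,pitch] ... : mm / deg way points of the TCP, tool down -> calls to write ('-' keeps a value)
import sys, numpy as np
from scipy.spatial.transform import Rotation as Ro
from workcell import state
def Rt(yaw,pit=0): # tool down, x at yaw; pitch about tool y
    return Ro.from_euler("z",yaw,degrees=True)*Ro.from_matrix(np.diag([1.,-1,-1]))*Ro.from_euler("y",pit,degrees=True)
s=state(); p=np.array(s["tcp_pos"])*1000; R=Ro.from_matrix(s["eef_rot"]); M=R.as_matrix()
cur=[*p,np.degrees(np.arctan2(M[1,0],M[0,0])),0]
print("t%.2f"%s["clock"],np.round(cur[:4],1),"gap%.1f"%(s["finger_gap"]*1000),"F",np.round(s["force"],1),"gf%.1f"%s["grasp_force"])
for a in sys.argv[1:]:
    w=a.split(","); w=[float(v) if v!="-" else cur[i] for i,v in enumerate(w)]; w+=[cur[3],0][len(w)-3:]
    q=np.array(w[:3]); T=Rt(w[3],w[4]); dr=(R.inv()*T).as_rotvec(degrees=True)
    n=max(1,int(np.ceil(max(np.linalg.norm(q-p)/41,np.linalg.norm(dr)/7)-.02))); k=int(np.ceil(n/5)); print("->",w,"rows",n)
    p0,R0=p,R
    for i in range(1,k+1):
        q1=p0+(q-p0)*i/k; R1=R0*Ro.from_rotvec(dr*i/k,degrees=True) if i<k else T
        print("  ",np.round(R.inv().apply(q1-p)/500,3).tolist(),np.round((R.inv()*R1).as_rotvec()/np.pi,3).tolist(),"x",int(np.ceil(n/k)))
        p,R=q1,R1
    cur=w
E
python3 plan.py 520,250,300,90
```

```text
t1.90 [ 183.8 -518.4  303.9   19.5] gap85.2 F [ 0.   1.5 -0.9] gf0.0
-> [520.0, 250.0, 300.0, 90.0, 0] rows 21
   [0.229, -0.245, 0.002] [0.0, -0.0, -0.078] x 5
   [0.282, -0.181, 0.002] [0.0, -0.0, -0.078] x 5
   [0.318, -0.107, 0.002] [0.0, -0.0, -0.078] x 5
   [0.334, -0.027, 0.002] [0.0, -0.0, -0.078] x 5
   [0.331, 0.056, 0.002] [0.0, -0.0, -0.078] x 5
```

Request:
{"api": "servo_tool", "payload": {
  "slide": [
    [0.229, -0.245, 0],
    [0.229, -0.245, 0],
    [0.229, -0.245, 0],
    [0.229, -0.245, 0],
    [0.229, -0.245, 0]
  ],
  "rot": [
    [0, 0, -0.078],
    [0, 0, -0.078],
    [0, 0, -0.078],
    [0, 0, -0.078],
    [0, 0, -0.078]
  ]
}}

```text
clock: 2.32
tcp_pos: [0.2524, -0.3602, 0.3042]
eef_rot: [[0.831, 0.556, 0.001], [0.556, -0.831, 0.001], [0.001, -0.0, -1.0]]
force: [-1.7, -0.0, 0.1]
finger_gap: 0.0855
grasp_force: 0.0
```

Request:
{"api": "servo_tool", "payload": {
  "slide": [
    [0.282, -0.181, 0],
    [0.282, -0.181, 0],
    [0.282, -0.181, 0],
    [0.282, -0.181, 0],
    [0.282, -0.181, 0]
  ],
  "rot": [
    [0, 0, -0.078],
    [0, 0, -0.078],
    [0, 0, -0.078],
    [0, 0, -0.078],
    [0, 0, -0.078]
  ]
}}

```text
clock: 2.73
tcp_pos: [0.32, -0.2066, 0.3042]
eef_rot: [[0.67, 0.742, 0.001], [0.742, -0.67, 0.0], [0.001, 0.001, -1.0]]
force: [-1.0, -0.7, -0.8]
finger_gap: 0.0856
grasp_force: 0.0
```

Request:
{"api": "servo_tool", "payload": {
  "slide": [
    [0.318, -0.107, 0],
    [0.318, -0.107, 0],
    [0.318, -0.107, 0],
    [0.318, -0.107, 0],
    [0.318, -0.107, 0]
  ],
  "rot": [
    [0, 0, -0.078],
    [0, 0, -0.078],
    [0, 0, -0.078],
    [0, 0, -0.078],
    [0, 0, -0.078]
  ]
}}

```text
clock: 3.15
tcp_pos: [0.3875, -0.0529, 0.3041]
eef_rot: [[0.47, 0.883, 0.001], [0.883, -0.47, 0.001], [0.001, 0.0, -1.0]]
force: [-0.2, -0.9, 0.2]
finger_gap: 0.0853
grasp_force: 0.0
```

Request:
{"api": "servo_tool", "payload": {
  "slide": [
    [0.334, -0.027, 0],
    [0.334, -0.027, 0],
    [0.334, -0.027, 0],
    [0.334, -0.027, 0],
    [0.334, -0.027, 0]
  ],
  "rot": [
    [0, 0, -0.078],
    [0, 0, -0.078],
    [0, 0, -0.078],
    [0, 0, -0.078],
    [0, 0, -0.078]
  ]
}}

```text
clock: 3.57
tcp_pos: [0.4549, 0.1, 0.3036]
eef_rot: [[0.243, 0.97, 0.0], [0.97, -0.243, 0.001], [0.001, 0.0, -1.0]]
force: [-0.6, -1.0, 0.4]
finger_gap: 0.0856
grasp_force: 0.0
```

Request:
{"api": "servo_tool", "payload": {
  "slide": [
    [0.331, 0.056, 0],
    [0.331, 0.056, 0],
    [0.331, 0.056, 0],
    [0.331, 0.056, 0],
    [0.331, 0.056, 0]
  ],
  "rot": [
    [0, 0, -0.078],
    [0, 0, -0.078],
    [0, 0, -0.078],
    [0, 0, -0.078],
    [0, 0, -0.078]
  ]
}}

```text
clock: 3.98
tcp_pos: [0.5229, 0.2533, 0.3025]
eef_rot: [[0.002, 1.0, -0.001], [1.0, -0.002, 0.0], [0.0, -0.001, -1.0]]
force: [-1.3, -0.7, -0.3]
finger_gap: 0.0855
grasp_force: 0.0
```

```bash
cat > d.py <<'E'
from h import *
cal=get_calibration("wrist"); im=snapshot("wrist"); np.savez("w1.npz",im=im,**cal)
cv2.imwrite("pics/w1.png",cv2.resize(im[:,:,::-1],(800,600),interpolation=cv2.INTER_CUBIC))
print(lm("wrist",cal,"rack",0),lm("wrist",cal,"cradle1",.03))
for n in "134": print(n,rects("wrist",cal,f"knife{n}_mid",.016),lm("wrist",cal,f"knife{n}_nose",.008))
s=state(); print(s["clock"],s["tcp_pos"],s["joint_positions"])
E
python3 d.py
```

```text
[(0.58, 506.9, 344.0)] [(0.92, 424.6, 355.5), (0.23, 692.2, 147.5)]
1 [(0.82, 522.3, 147.9, 128.9, 24.7, 77.5), (0.68, 607.3, 150.9, 125.5, 22.4, -73.2)] [(0.76, 534.5, 206.3)]
3 [(0.8, 700.6, 154.3, 102.1, 29.7, 76.0), (0.43, 523.0, 148.3, 127.2, 24.5, 78.0)] [(0.65, 714.1, 197.7)]
4 [(0.73, 607.2, 150.7, 126.2, 22.8, -73.1), (0.6, 422.7, -10.2, 93.6, 88.9, 87.4)] [(0.8, 590.4, 205.7), (0.61, 714.0, 197.8), (0.31, 618.7, -9.6)]
4.4333 [0.52141914 0.24822876 0.30437029] [ 3.80903820e-01  3.60706916e-01  1.43935907e+00 -2.76977426e-05
  1.34083157e+00  3.86686683e-01]
```

View pics/w1.png

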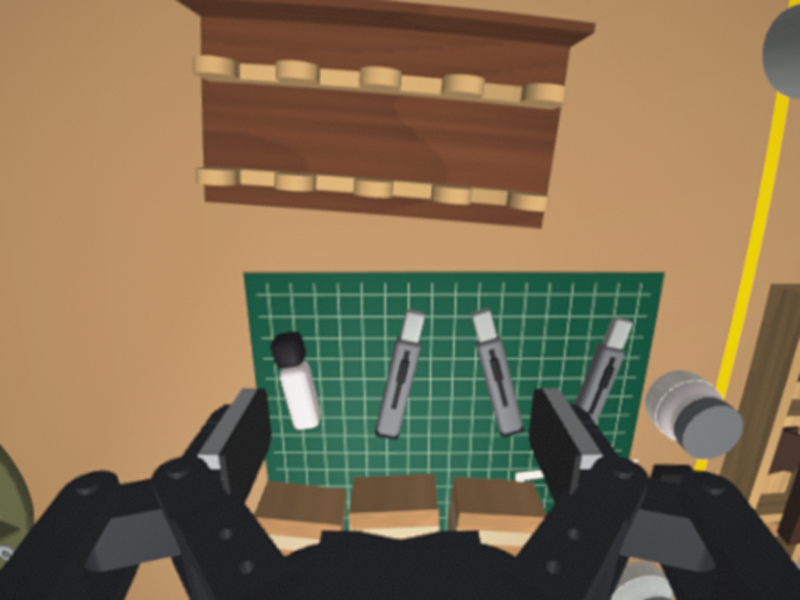

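```bash
cat > e.py <<'E'
from h import *
from scipy.optimize import least_squares
w=dict(np.load("w1.npz")); im=w.pop("im"); cal={k:(float(v) if v.ndim==0 else v) for k,v in w.items()}
U=[(258,72),(339,78),(421,85),(502,91),(257,178),(335,184),(412,189),(489,195)]
T=[(215,62),(297,68),(380,75),(463,82),(544,90),(215,174),(295,180),(373,186),(452,191),(527,200)]
cv=lambda a:(np.array(a)+.5)*.64-.5
P=plane(cal,cv(U),.030)*1000; Q=plane(cal,cv(T),.054)*1000
m=np.array([(x,y) for y in (36,-36) for x in (-84,-28,28,84)]); mt=np.array([(x,y) for y in (36,-36) for x in (-112,-56,0,56,112)])
for D,m in ((P,m),(Q,mt)):
    f=lambda q:(m@np.array([[np.cos(q[2]),np.sin(q[2])],[-np.sin(q[2]),np.cos(q[2])]])+q[:2]-D).ravel()
    r=least_squares(f,[507,350,-.1]); print(r.x[:2].round(1),np.degrees(r.x[2]).round(2),r.fun.reshape(-1,2).round(1).tolist())
g=plane(cal,cv([(205,201),(542,227),(569,45)]),.008)*1000; print("base corners",g.round(1))
cv2.imwrite("pics/w1c.png",cv2.resize(im[0:150,110:390,::-1],None,fx=2.8,fy=2.8,interpolation=cv2.INTER_CUBIC))
E
python3 e.py
```

```text
[506.4 346.2] -4.43 [[0.7, -0.4], [0.3, 0.2], [-0.5, 0.7], [-1.1, -0.2], [1.6, -0.2], [0.2, 0.4], [-0.2, -0.2], [-1.1, -0.4]]
[507.3 347.4] -4.77 [[-5.2, 0.8], [-2.6, 1.1], [0.1, 1.2], [2.6, 0.7], [5.4, 0.1], [-4.0, -0.3], [-3.2, -0.2], [-0.3, -0.6], [1.7, -1.9], [5.6, -0.8]]
base corners [[368.  298.8]
 [636.8 277.5]
 [646.4 411.3]]
```

View pics/w1c.png

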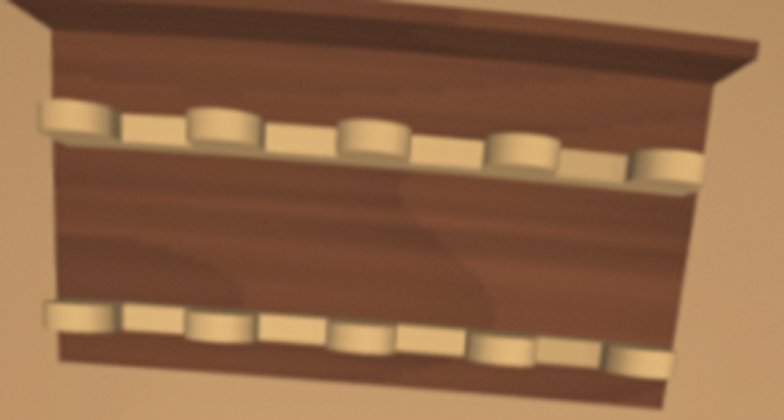

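```bash
python3 plan.py 521.3,146.5,120,77.5 521.3,146.5,78,77.5 521.3,146.5,160,77.5 423.3,353.1,160,85.5 423.3,353.1,112,85.5
```

```text
t4.43 [521.4 248.2 304.4  89.7] gap85.5 F [-1.  -0.9  1. ] gf0.0
-> [521.3, 146.5, 120.0, 77.5, 0] rows 6
   [-0.102, 0.0, 0.184] [0.0, -0.0, 0.034] x 3
   [-0.101, 0.011, 0.184] [0.0, -0.0, 0.034] x 3
-> [521.3, 146.5, 78.0, 77.5, 0] rows 2
   [0.0, 0.0, 0.084] [0.0, 0.0, 0.0] x 2
-> [521.3, 146.5, 160.0, 77.5, 0] rows 2
   [0.0, 0.0, -0.164] [0.0, 0.0, 0.0] x 2
-> [423.3, 353.1, 160.0, 85.5, 0] rows 6
   [0.18, -0.14, 0.0] [0.0, 0.0, -0.022] x 3
   [0.19, -0.127, 0.0] [0.0, 0.0, -0.022] x 3
-> [423.3, 353.1, 112.0, 85.5, 0] rows 2
   [0.0, 0.0, 0.096] [0.0, 0.0, 0.0] x 2
```

Request:
{"api": "servo_tool", "payload": {
  "slide": [
    [-0.102, 0, 0.184],
    [-0.102, 0, 0.184],
    [-0.102, 0, 0.184]
  ],
  "rot": [
    [0, 0, 0.034],
    [0, 0, 0.034],
    [0, 0, 0.034]
  ],
  "grip": 0.55,
  "grip_force": 70
}}

```text
clock: 4.68
tcp_pos: [0.52, 0.1959, 0.2086]
eef_rot: [[0.113, 0.994, -0.003], [0.994, -0.113, -0.001], [-0.002, -0.003, -1.0]]
force: [0.4, -0.0, -0.9]
finger_gap: 0.0517
grasp_force: 0.0
```

Request:
{"api": "servo_tool", "payload": {
  "slide": [
    [-0.101, 0.011, 0.184],
    [-0.101, 0.011, 0.184],
    [-0.101, 0.011, 0.184],
    [-0.101, 0.011, 0.184],
    [-0.101, 0.011, 0.184]
  ],
  "rot": [
    [0, 0, 0.034],
    [0, 0, 0.034],
    [0, 0, 0.034],
    [0, 0, 0.034],
    [0, 0, 0.034]
  ]
}}

```text
clock: 5.1
tcp_pos: [0.5212, 0.1469, 0.1202]
eef_rot: [[0.218, 0.976, -0.001], [0.976, -0.218, -0.0], [-0.0, -0.001, -1.0]]
force: [0.9, 0.1, 0.2]
finger_gap: 0.047
grasp_force: 0.0
```

```bash
python3 - <<'E'
from h import *
cal=get_calibration("wrist"); im=snapshot("wrist"); cv2.imwrite("pics/w2.png",im[:,:,::-1])
print(rects("wrist",cal,"knife1_mid",.016),lm("wrist",cal,"knife1_nose",.008))
E
python3 plan.py 521.3,146.5,78,77.5
```

```text
[(0.57, 523.3, 147.1, 122.9, 22.6, 77.9)] [(0.8, 535.2, 206.2)]
t5.25 [521.8 148.1 121.9  77.5] gap46.8 F [0.5 0.7 0.7] gf0.0
-> [521.3, 146.5, 78.0, 77.5, 0] rows 2
   [-0.003, -0.001, 0.088] [0.001, -0.0, 0.0] x 2
```

View pics/w2.png

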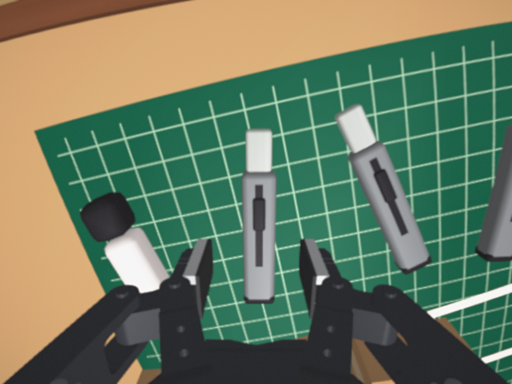

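Request:
{"api": "servo_tool", "payload": {
  "slide": [
    [-0.002, 0, 0.088],
    [-0.002, 0, 0.088],
    [-0.002, 0, 0.088],
    [-0.002, 0, 0.088]
  ],
  "rot": [
    [0, 0, 0],
    [0, 0, 0],
    [0, 0, 0],
    [0, 0, 0]
  ]
}}

```text
clock: 5.58
tcp_pos: [0.5214, 0.1468, 0.0777]
eef_rot: [[0.216, 0.976, 0.001], [0.976, -0.216, 0.0], [0.001, 0.001, -1.0]]
force: [0.4, -0.0, 1.1]
finger_gap: 0.0471
grasp_force: 0.0
```

Request:
{"api": "servo_tool", "payload": {
  "slide": [
    [0, 0, 0],
    [0, 0, 0],
    [0, 0, 0],
    [0, 0, 0],
    [0, 0, 0]
  ],
  "rot": [
    [0, 0, 0],
    [0, 0, 0],
    [0, 0, 0],
    [0, 0, 0],
    [0, 0, 0]
  ],
  "grip": 0.15
}}

```text
clock: 6.0
tcp_pos: [0.5216, 0.1465, 0.0779]
eef_rot: [[0.217, 0.976, 0.003], [0.976, -0.217, 0.001], [0.001, 0.003, -1.0]]
force: [-3.0, -0.3, 11.3]
finger_gap: 0.0203
grasp_force: 69.3
```

Request:
{"api": "servo_tool", "payload": {
  "slide": [
    [0, 0, -0.164],
    [0, 0, -0.164],
    [0, 0, -0.164]
  ],
  "rot": [
    [0, 0, 0],
    [0, 0, 0],
    [0, 0, 0]
  ]
}}

```text
clock: 6.25
tcp_pos: [0.5232, 0.1469, 0.1658]
eef_rot: [[0.217, 0.976, 0.011], [0.976, -0.217, 0.002], [0.005, 0.01, -1.0]]
force: [1.8, 0.4, 0.4]
finger_gap: 0.0202
grasp_force: 69.3
```

```bash
python3 plan.py 423.3,353.1,160,85.5 423.3,353.1,112,85.5
```

```text
t6.25 [523.2 146.9 165.8  77.5] gap20.2 F [1.8 0.4 0.4] gf69.3
-> [423.3, 353.1, 160.0, 85.5, 0] rows 6
   [0.18, -0.142, 0.005] [0.002, -0.001, -0.022] x 3
   [0.189, -0.129, 0.005] [0.002, -0.001, -0.022] x 3
-> [423.3, 353.1, 112.0, 85.5, 0] rows 2
   [0.0, 0.0, 0.096] [0.0, 0.0, 0.0] x 2
```

Request:
{"api": "servo_tool", "payload": {
  "slide": [
    [0.18, -0.142, 0],
    [0.18, -0.142, 0],
    [0.18, -0.142, 0]
  ],
  "rot": [
    [0, 0, -0.022],
    [0, 0, -0.022],
    [0, 0, -0.022]
  ]
}}

```text
clock: 6.5
tcp_pos: [0.47, 0.2513, 0.1589]
eef_rot: [[0.149, 0.989, 0.001], [0.989, -0.149, 0.001], [0.001, 0.001, -1.0]]
force: [1.0, -0.6, -1.6]
finger_gap: 0.0196
grasp_force: 69.2
```

Request:
{"api": "servo_tool", "payload": {
  "slide": [
    [0.189, -0.129, 0],
    [0.189, -0.129, 0],
    [0.189, -0.129, 0],
    [0.189, -0.129, 0],
    [0.189, -0.129, 0]
  ],
  "rot": [
    [0, 0, -0.022],
    [0, 0, -0.022],
    [0, 0, -0.022],
    [0, 0, -0.022],
    [0, 0, -0.022]
  ]
}}

```text
clock: 6.92
tcp_pos: [0.4205, 0.3538, 0.1585]
eef_rot: [[0.077, 0.997, 0.001], [0.997, -0.077, 0.001], [0.001, 0.001, -1.0]]
force: [0.2, -0.7, -1.7]
finger_gap: 0.0199
grasp_force: 69.2
```

```bash
python3 plan.py 423.3,353.1,110,85.5
python3 - <<'E'
from h import *
cal=get_calibration("wrist"); im=snapshot("wrist"); np.savez("w3.npz",im=im,**cal); cv2.imwrite("pics/w3.png",im[:,:,::-1])
E
```

```text
t6.92 [420.5 353.8 158.5  85.6] gap19.9 F [ 0.2 -0.7 -1.7] gf69.2
-> [423.3, 353.1, 110.0, 85.5, 0] rows 2
   [-0.001, 0.006, 0.097] [0.0, -0.0, 0.0] x 2
```

View pics/w3.png

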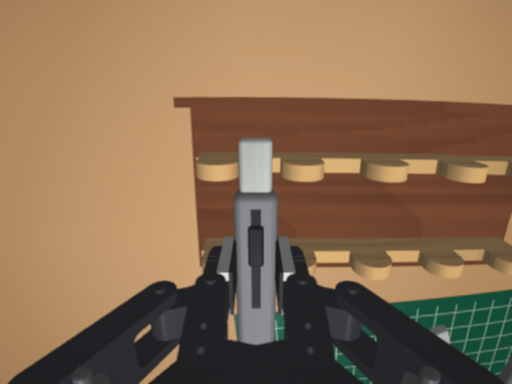

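Request:
{"api": "servo_tool", "payload": {
  "slide": [
    [0, 0.005, 0.04],
    [-0.001, 0.005, 0.07],
    [-0.001, 0.005, 0.097],
    [-0.001, 0.005, 0.097],
    [-0.001, 0.005, 0.097]
  ],
  "rot": [
    [0, 0, 0],
    [0, 0, 0],
    [0, 0, 0],
    [0, 0, 0],
    [0, 0, 0]
  ]
}}

```text
clock: 7.38
tcp_pos: [0.4243, 0.3509, 0.1095]
eef_rot: [[0.082, 0.997, -0.0], [0.997, -0.082, -0.0], [-0.0, -0.0, -1.0]]
force: [-0.7, 0.7, -1.3]
finger_gap: 0.0199
grasp_force: 72.0
```

```bash
python3 plan.py 423.3,353.1,110,85.5 606.5,148,120,106.8
python3 - <<'E'
from h import *
cal=get_calibration("wrist"); im=snapshot("wrist"); cv2.imwrite("pics/w4.png",im[:,:,::-1])
E
```

```text
t7.38 [424.3 350.9 109.5  85.3] gap19.9 F [-0.7  0.7 -1.3] gf72.0
-> [423.3, 353.1, 110.0, 85.5, 0] rows 1
   [0.004, -0.002, -0.001] [-0.0, 0.0, -0.001] x 1
-> [606.5, 148.0, 120.0, 106.8, 0] rows 7
   [-0.19, 0.199, -0.01] [0.0, 0.0, -0.059] x 4
   [-0.224, 0.16, -0.01] [0.0, 0.0, -0.059] x 4
```

View pics/w4.png

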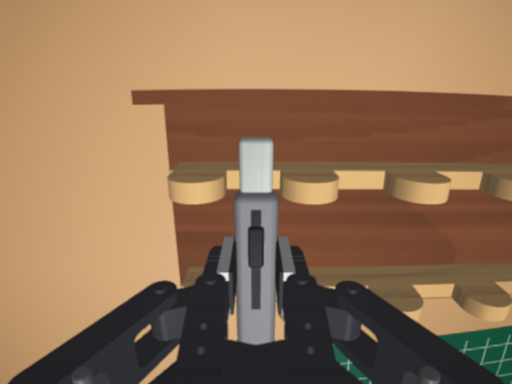

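Request:
{"api": "servo_tool", "payload": {
  "slide": [
    [0, 0, 0],
    [0, 0, 0],
    [0, 0, 0]
  ],
  "rot": [
    [0, 0, 0],
    [0, 0, 0],
    [0, 0, 0]
  ],
  "grip": 0.42
}}

```text
clock: 7.68
tcp_pos: [0.4239, 0.3519, 0.11]
eef_rot: [[0.08, 0.997, 0.001], [0.997, -0.08, 0.001], [0.001, 0.001, -1.0]]
force: [0.0, -0.9, -0.6]
finger_gap: 0.0358
grasp_force: 0.0
```

Request:
{"api": "servo_tool", "payload": {
  "slide": [
    [0, 0, -0.05],
    [0, 0, -0.12],
    [0, 0, -0.12]
  ],
  "rot": [
    [0, 0, 0],
    [0, 0, 0],
    [0, 0, 0]
  ]
}}

```text
clock: 7.93
tcp_pos: [0.4252, 0.353, 0.1754]
eef_rot: [[0.08, 0.997, 0.007], [0.997, -0.08, 0.005], [0.006, 0.006, -1.0]]
force: [0.4, -0.1, 1.2]
finger_gap: 0.0361
grasp_force: 0.0
```

Request:
{"api": "servo_tool", "payload": {
  "slide": [
    [-0.19, 0.199, 0],
    [-0.19, 0.199, 0],
    [-0.19, 0.199, 0],
    [-0.19, 0.199, 0]
  ],
  "rot": [
    [0, 0, -0.059],
    [0, 0, -0.059],
    [0, 0, -0.059],
    [0, 0, -0.059]
  ],
  "grip": 0.55
}}

```text
clock: 8.27
tcp_pos: [0.5178, 0.2459, 0.1699]
eef_rot: [[-0.103, 0.995, 0.002], [0.995, 0.103, 0.0], [-0.0, 0.002, -1.0]]
force: [0.2, 0.4, -0.4]
finger_gap: 0.0468
grasp_force: 0.0
```

Request:
{"api": "servo_tool", "payload": {
  "slide": [
    [-0.224, 0.16, 0.1],
    [-0.224, 0.16, 0.1],
    [-0.224, 0.16, 0.1],
    [-0.224, 0.16, 0.1],
    [-0.224, 0.16, 0.1]
  ],
  "rot": [
    [0, 0, -0.059],
    [0, 0, -0.059],
    [0, 0, -0.059],
    [0, 0, -0.059],
    [0, 0, -0.059]
  ]
}}

```text
clock: 8.68
tcp_pos: [0.6083, 0.1425, 0.1176]
eef_rot: [[-0.283, 0.959, -0.001], [0.959, 0.283, -0.001], [-0.0, -0.001, -1.0]]
force: [-1.0, -0.1, -0.2]
finger_gap: 0.0468
grasp_force: 0.0
```

```bash
cat > k.py <<'E'
import sys
from h import *
cal=get_calibration("wrist"); im=snapshot("wrist")
for n in sys.argv[1:]: print(n,rects("wrist",cal,f"knife{n}_mid",.016),lm("wrist",cal,f"knife{n}_nose",.008))
s=state(); print(s["clock"],np.round(s["tcp_pos"],4))
E
python3 k.py 4; python3 plan.py 606.5,148,81,106.8
```

```text
4 [(0.95, 608.3, 148.6, 122.0, 22.6, -73.4)] [(0.73, 591.8, 206.5)]
8.8333 [0.6064 0.1465 0.1196]
t8.83 [606.4 146.5 119.6 106.6] gap46.8 F [-0.1  0.3 -0.6] gf0.0
-> [606.5, 148.0, 81.0, 106.8, 0] rows 1
   [0.003, 0.001, 0.077] [0.0, -0.0, -0.001] x 1
```

```bash
python3 - <<'E'
t=open("plan.py").read()
t=t.replace('for a in sys.argv[1:]:','args=sys.argv[1:]\nif args and args[0][0]=="@":\n    cur=[*map(float,args.pop(0)[1:].split(",")),0]; p=np.array(cur[:3]); R=Rt(cur[3])\nfor a in args:')
open("plan.py","w").write(t)
E
python3 plan.py @607.5,148,161,106.8 479.1,348.7,161,85.5 ; python3 plan.py @479.1,348.7,171,85.5 698.5,137.5,121,78; python3 plan.py @698.5,137.5,161,78 534.9,344.3,161,85.5
```

```text
t8.83 [606.4 146.5 119.6 106.6] gap46.8 F [-0.1  0.3 -0.6] gf0.0
-> [479.1, 348.7, 161.0, 85.5, 0] rows 6
   [0.229, -0.065, 0.0] [0.0, 0.0, 0.059] x 3
   [0.213, -0.106, 0.0] [0.0, 0.0, 0.059] x 3
t8.83 [606.4 146.5 119.6 106.6] gap46.8 F [-0.1  0.3 -0.6] gf0.0
-> [698.5, 137.5, 121.0, 78.0, 0] rows 8
   [-0.193, 0.235, 0.05] [0.0, 0.0, 0.021] x 4
   [-0.178, 0.247, 0.05] [0.0, 0.0, 0.021] x 4
t8.83 [606.4 146.5 119.6 106.6] gap46.8 F [-0.1  0.3 -0.6] gf0.0
-> [534.9, 344.3, 161.0, 85.5, 0] rows 7
   [0.168, -0.203, 0.0] [0.0, 0.0, -0.021] x 4
   [0.181, -0.192, 0.0] [0.0, 0.0, -0.021] x 4
```

Request:
{"api": "servo_tool", "payload": {
  "slide": [
    [0.002, 0.003, 0.077],
    [0.002, 0.003, 0.077],
    [0.002, 0.003, 0.077]
  ],
  "rot": [
    [0, 0, 0],
    [0, 0, 0],
    [0, 0, 0]
  ]
}}

```text
clock: 9.08
tcp_pos: [0.6066, 0.1485, 0.0804]
eef_rot: [[-0.288, 0.958, -0.003], [0.958, 0.288, -0.0], [0.0, -0.003, -1.0]]
force: [0.6, 0.9, 0.1]
finger_gap: 0.047
grasp_force: 0.0
```

Request:
{"api": "servo_tool", "payload": {
  "slide": [
    [0, 0, 0],
    [0, 0, 0],
    [0, 0, 0],
    [0, 0, 0],
    [0, 0, 0]
  ],
  "rot": [
    [0, 0, 0],
    [0, 0, 0],
    [0, 0, 0],
    [0, 0, 0],
    [0, 0, 0]
  ],
  "grip": 0.15
}}

```text
clock: 9.5
tcp_pos: [0.6084, 0.1481, 0.0834]
eef_rot: [[-0.287, 0.958, 0.003], [0.958, 0.287, 0.001], [-0.0, 0.003, -1.0]]
force: [-2.7, 1.2, 7.9]
finger_gap: 0.0192
grasp_force: 68.6
```

Request:
{"api": "servo_tool", "payload": {
  "slide": [
    [0, 0, -0.16],
    [0, 0, -0.16],
    [0, 0, -0.16]
  ],
  "rot": [
    [0, 0, 0],
    [0, 0, 0],
    [0, 0, 0]
  ]
}}

```text
clock: 9.75
tcp_pos: [0.6102, 0.1482, 0.1702]
eef_rot: [[-0.287, 0.958, 0.012], [0.958, 0.287, 0.002], [-0.001, 0.013, -1.0]]
force: [2.2, 0.7, 0.4]
finger_gap: 0.0192
grasp_force: 69.1
```

Request:
{"api": "servo_tool", "payload": {
  "slide": [
    [0.229, -0.065, 0],
    [0.229, -0.065, 0],
    [0.229, -0.065, 0],
    [0.229, -0.065, 0]
  ],
  "rot": [
    [0, 0, 0.059],
    [0, 0, 0.059],
    [0, 0, 0.059],
    [0, 0, 0.059]
  ]
}}

```text
clock: 10.08
tcp_pos: [0.5409, 0.2527, 0.1622]
eef_rot: [[-0.109, 0.994, 0.001], [0.994, 0.109, 0.001], [0.001, 0.001, -1.0]]
force: [-0.7, 0.7, -2.0]
finger_gap: 0.019
grasp_force: 69.1
```

Request:
{"api": "servo_tool", "payload": {
  "slide": [
    [0.213, -0.106, 0],
    [0.213, -0.106, 0],
    [0.213, -0.106, 0],
    [0.213, -0.106, 0],
    [0.213, -0.106, 0]
  ],
  "rot": [
    [0, 0, 0.059],
    [0, 0, 0.059],
    [0, 0, 0.059],
    [0, 0, 0.059],
    [0, 0, 0.059]
  ]
}}

```text
clock: 10.5
tcp_pos: [0.479, 0.35, 0.162]
eef_rot: [[0.077, 0.997, 0.001], [0.997, -0.077, 0.001], [0.001, 0.001, -1.0]]
force: [0.9, -0.4, -1.7]
finger_gap: 0.0188
grasp_force: 69.1
```

```bash
python3 plan.py 479.1,348.7,112,85.5
python3 - <<'E'
from h import *
im=snapshot("wrist"); cv2.imwrite("pics/w5.png",im[:,:,::-1])
E
python3 plan.py
```

```text
t10.50 [479.  350.  162.   85.6] gap18.8 F [ 0.9 -0.4 -1.7] gf69.1
-> [479.1, 348.7, 112.0, 85.5, 0] rows 2
   [-0.003, 0.0, 0.1] [0.0, -0.0, 0.001] x 2
t10.55 [479.8 348.8 161.8  85.5] gap19.3 F [ 0.5 -0.9 -0.5] gf69.1
```

View pics/w5.png

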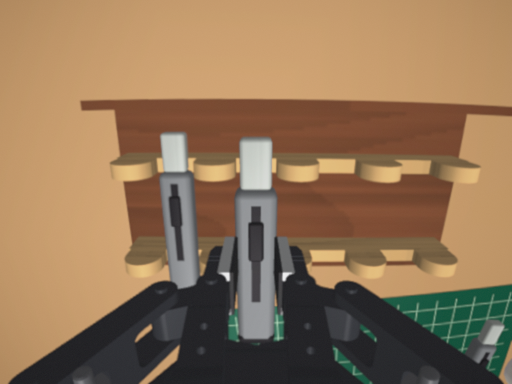

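Request:
{"api": "servo_tool", "payload": {
  "slide": [
    [0, 0, 0.04],
    [-0.001, 0, 0.07],
    [-0.001, 0, 0.1],
    [-0.001, 0, 0.1],
    [-0.001, 0, 0.1]
  ],
  "rot": [
    [0, 0, 0],
    [0, 0, 0],
    [0, 0, 0],
    [0, 0, 0],
    [0, 0, 0]
  ]
}}

```text
clock: 10.97
tcp_pos: [0.4808, 0.3468, 0.1111]
eef_rot: [[0.082, 0.997, 0.0], [0.997, -0.082, 0.0], [0.0, 0.0, -1.0]]
force: [-0.4, 0.1, -1.3]
finger_gap: 0.0193
grasp_force: 84.8
```

Request:
{"api": "servo_tool", "payload": {
  "slide": [
    [0, 0, 0],
    [0, 0, 0],
    [0, 0, 0]
  ],
  "rot": [
    [0, 0, 0],
    [0, 0, 0],
    [0, 0, 0]
  ],
  "grip": 0.42
}}

```text
clock: 11.22
tcp_pos: [0.4802, 0.3476, 0.1113]
eef_rot: [[0.081, 0.997, 0.001], [0.997, -0.081, 0.0], [0.0, 0.001, -1.0]]
force: [-0.4, 0.1, -0.2]
finger_gap: 0.0358
grasp_force: 0.0
```

Request:
{"api": "servo_tool", "payload": {
  "slide": [
    [0, 0, -0.05],
    [0, 0, -0.12],
    [0, 0, -0.12]
  ],
  "rot": [
    [0, 0, 0],
    [0, 0, 0],
    [0, 0, 0]
  ]
}}

```text
clock: 11.47
tcp_pos: [0.4816, 0.3488, 0.1773]
eef_rot: [[0.08, 0.997, 0.007], [0.997, -0.08, 0.005], [0.005, 0.007, -1.0]]
force: [0.5, 0.4, 0.9]
finger_gap: 0.0355
grasp_force: 0.0
```

Request:
{"api": "servo_tool", "payload": {
  "slide": [
    [-0.193, 0.235, 0.05],
    [-0.193, 0.235, 0.05],
    [-0.193, 0.235, 0.05],
    [-0.193, 0.235, 0.05]
  ],
  "rot": [
    [0, 0, 0.021],
    [0, 0, 0.021],
    [0, 0, 0.021],
    [0, 0, 0.021]
  ],
  "grip": 0.55
}}

```text
clock: 11.8
tcp_pos: [0.5912, 0.2397, 0.1457]
eef_rot: [[0.147, 0.989, 0.001], [0.989, -0.147, -0.0], [0.0, 0.001, -1.0]]
force: [0.1, -0.1, 0.5]
finger_gap: 0.0469
grasp_force: 0.0
```

Request:
{"api": "servo_tool", "payload": {
  "slide": [
    [-0.178, 0.247, 0.05],
    [-0.178, 0.247, 0.05],
    [-0.178, 0.247, 0.05],
    [-0.178, 0.247, 0.05],
    [-0.178, 0.247, 0.05]
  ],
  "rot": [
    [0, 0, 0.021],
    [0, 0, 0.021],
    [0, 0, 0.021],
    [0, 0, 0.021],
    [0, 0, 0.021]
  ]
}}

```text
clock: 12.22
tcp_pos: [0.701, 0.1311, 0.1196]
eef_rot: [[0.215, 0.977, 0.0], [0.977, -0.215, -0.001], [-0.001, 0.0, -1.0]]
force: [0.4, -0.2, -0.9]
finger_gap: 0.0469
grasp_force: 0.0
```

```bash
python3 k.py 3; python3 plan.py 698.5,137.5,81,78
```

```text
3 [(0.58, 701.9, 139.1, 124.2, 23.2, 77.2)] [(0.67, 716.7, 198.6)]
12.3667 [0.6983 0.1362 0.1207]
t12.37 [698.3 136.2 120.7  77.8] gap46.7 F [-0.   0.4  0.6] gf0.0
-> [698.5, 137.5, 81.0, 78.0, 0] rows 1
   [0.003, -0.0, 0.079] [-0.0, -0.0, -0.001] x 1
```

```bash
python3 plan.py @701,138.5,161,77.8 534.9,344.3,161,85.5|tail -2;  python3 plan.py @534.9,344.3,171,85.5 600.5,-148.5,121,90|tail -4; python3 plan.py @600.5,-148.5,161,90 590.7,339.9,161,85.5|tail -4
```

```text
[0.166, -0.206, 0.0] [0.0, 0.0, -0.021] x 4
   [0.179, -0.194, 0.0] [0.0, 0.0, -0.021] x 4
-> [600.5, -148.5, 121.0, 90.0, 0] rows 13
   [-0.324, 0.069, 0.033] [0.0, 0.0, -0.008] x 5
   [-0.326, 0.061, 0.033] [0.0, 0.0, -0.008] x 5
   [-0.327, 0.052, 0.033] [0.0, 0.0, -0.008] x 5
-> [590.7, 339.9, 161.0, 85.5, 0] rows 12
   [0.326, -0.007, 0.0] [0.0, 0.0, 0.008] x 4
   [0.325, -0.015, 0.0] [0.0, 0.0, 0.008] x 4
   [0.325, -0.024, 0.0] [0.0, 0.0, 0.008] x 4
```

Request:
{"api": "servo_tool", "payload": {
  "slide": [
    [0.006, 0.004, 0.079],
    [0.006, 0.004, 0.079],
    [0.006, 0.004, 0.079]
  ],
  "rot": [
    [0, 0, 0],
    [0, 0, 0],
    [0, 0, 0]
  ]
}}

```text
clock: 12.62
tcp_pos: [0.6999, 0.1398, 0.0804]
eef_rot: [[0.209, 0.978, -0.003], [0.978, -0.209, -0.0], [-0.001, -0.003, -1.0]]
force: [-1.0, -0.2, 0.0]
finger_gap: 0.047
grasp_force: 0.0
```

Request:
{"api": "servo_tool", "payload": {
  "slide": [
    [0, 0, 0],
    [0, 0, 0],
    [0, 0, 0],
    [0, 0, 0],
    [0, 0, 0]
  ],
  "rot": [
    [0, 0, 0],
    [0, 0, 0],
    [0, 0, 0],
    [0, 0, 0],
    [0, 0, 0]
  ],
  "grip": 0.15
}}

```text
clock: 13.03
tcp_pos: [0.7017, 0.1391, 0.0841]
eef_rot: [[0.21, 0.978, 0.003], [0.978, -0.21, 0.001], [0.001, 0.003, -1.0]]
force: [-2.0, 0.3, 7.4]
finger_gap: 0.019
grasp_force: 68.5
```

Request:
{"api": "servo_tool", "payload": {
  "slide": [
    [0, 0, -0.16],
    [0, 0, -0.16],
    [0, 0, -0.16]
  ],
  "rot": [
    [0, 0, 0],
    [0, 0, 0],
    [0, 0, 0]
  ]
}}

```text
clock: 13.28
tcp_pos: [0.7034, 0.1392, 0.1717]
eef_rot: [[0.21, 0.978, 0.013], [0.978, -0.21, 0.002], [0.005, 0.013, -1.0]]
force: [1.3, 0.0, 0.5]
finger_gap: 0.0191
grasp_force: 69.0
```

Request:
{"api": "servo_tool", "payload": {
  "slide": [
    [0.166, -0.206, 0],
    [0.166, -0.206, 0],
    [0.166, -0.206, 0],
    [0.166, -0.206, 0]
  ],
  "rot": [
    [0, 0, -0.021],
    [0, 0, -0.021],
    [0, 0, -0.021],
    [0, 0, -0.021]
  ]
}}

```text
clock: 13.62
tcp_pos: [0.6145, 0.2462, 0.1626]
eef_rot: [[0.142, 0.99, 0.0], [0.99, -0.142, 0.001], [0.001, 0.0, -1.0]]
force: [0.3, 0.4, -0.6]
finger_gap: 0.019
grasp_force: 69.1
```

Request:
{"api": "servo_tool", "payload": {
  "slide": [
    [0.179, -0.194, 0],
    [0.179, -0.194, 0],
    [0.179, -0.194, 0],
    [0.179, -0.194, 0],
    [0.179, -0.194, 0]
  ],
  "rot": [
    [0, 0, -0.021],
    [0, 0, -0.021],
    [0, 0, -0.021],
    [0, 0, -0.021],
    [0, 0, -0.021]
  ]
}}

```text
clock: 14.03
tcp_pos: [0.5333, 0.3466, 0.1626]
eef_rot: [[0.076, 0.997, 0.001], [0.997, -0.076, 0.001], [0.001, 0.001, -1.0]]
force: [0.3, -0.2, -0.3]
finger_gap: 0.0187
grasp_force: 70.1
```

```bash
python3 - <<'E'
from h import *
im=snapshot("wrist"); cv2.imwrite("pics/w6.png",im[:,:,::-1])
E
python3 plan.py 534.9,344.3,112,85.5
```

```text
t14.08 [534.5 345.1 162.4  85.5] gap19.0 F [ 0.6 -0.8 -0.9] gf70.0
-> [534.9, 344.3, 112.0, 85.5, 0] rows 2
   [-0.002, 0.001, 0.101] [0.0, -0.0, 0.0] x 2
```

View pics/w6.png

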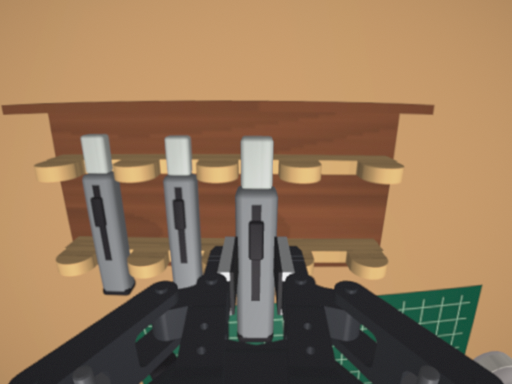

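Request:
{"api": "servo_tool", "payload": {
  "slide": [
    [0, 0, 0.04],
    [-0.001, 0.002, 0.07],
    [-0.001, 0.002, 0.1],
    [-0.001, 0.002, 0.1],
    [-0.001, 0.002, 0.1]
  ],
  "rot": [
    [0, 0, 0],
    [0, 0, 0],
    [0, 0, 0],
    [0, 0, 0],
    [0, 0, 0]
  ]
}}

```text
clock: 14.5
tcp_pos: [0.5369, 0.3424, 0.1114]
eef_rot: [[0.082, 0.997, 0.0], [0.997, -0.082, -0.0], [-0.0, 0.0, -1.0]]
force: [-0.0, 0.7, -0.8]
finger_gap: 0.0191
grasp_force: 89.7
```

Request:
{"api": "servo_tool", "payload": {
  "slide": [
    [0, 0, 0],
    [0, 0, 0],
    [0, 0, 0]
  ],
  "rot": [
    [0, 0, 0],
    [0, 0, 0],
    [0, 0, 0]
  ],
  "grip": 0.42
}}

```text
clock: 14.75
tcp_pos: [0.5364, 0.3433, 0.1119]
eef_rot: [[0.081, 0.997, 0.001], [0.997, -0.081, 0.0], [0.0, 0.001, -1.0]]
force: [0.0, -0.8, -0.6]
finger_gap: 0.0358
grasp_force: 0.0
```

Request:
{"api": "servo_tool", "payload": {
  "slide": [
    [0, 0, -0.05],
    [0, 0, -0.12],
    [0, 0, -0.12]
  ],
  "rot": [
    [0, 0, 0],
    [0, 0, 0],
    [0, 0, 0]
  ]
}}

```text
clock: 15.0
tcp_pos: [0.5377, 0.3444, 0.1782]
eef_rot: [[0.08, 0.997, 0.008], [0.997, -0.08, 0.004], [0.005, 0.008, -1.0]]
force: [1.1, 0.5, 1.3]
finger_gap: 0.0358
grasp_force: 0.0
```

Request:
{"api": "servo_tool", "payload": {
  "slide": [
    [-0.324, 0.069, 0],
    [-0.324, 0.069, 0],
    [-0.324, 0.069, 0],
    [-0.324, 0.069, 0],
    [-0.324, 0.069, 0]
  ],
  "rot": [
    [0, 0, -0.008],
    [0, 0, -0.008],
    [0, 0, -0.008],
    [0, 0, -0.008],
    [0, 0, -0.008]
  ],
  "grip": 0.55
}}

```text
clock: 15.42
tcp_pos: [0.5583, 0.1735, 0.1718]
eef_rot: [[0.06, 0.998, 0.001], [0.998, -0.06, -0.001], [-0.001, 0.001, -1.0]]
force: [0.8, 0.5, 0.6]
finger_gap: 0.0469
grasp_force: 0.0
```

Request:
{"api": "servo_tool", "payload": {
  "slide": [
    [-0.326, 0.061, 0],
    [-0.326, 0.061, 0],
    [-0.326, 0.061, 0],
    [-0.326, 0.061, 0],
    [-0.326, 0.061, 0]
  ],
  "rot": [
    [0, 0, -0.008],
    [0, 0, -0.008],
    [0, 0, -0.008],
    [0, 0, -0.008],
    [0, 0, -0.008]
  ]
}}

```text
clock: 15.83
tcp_pos: [0.5795, 0.0088, 0.1719]
eef_rot: [[0.035, 0.999, 0.001], [0.999, -0.035, -0.001], [-0.001, 0.002, -1.0]]
force: [-0.8, 0.4, 0.3]
finger_gap: 0.047
grasp_force: 0.0
```

Request:
{"api": "servo_tool", "payload": {
  "slide": [
    [-0.327, 0.052, 0.1],
    [-0.327, 0.052, 0.1],
    [-0.327, 0.052, 0.1],
    [-0.327, 0.052, 0.1],
    [-0.327, 0.052, 0.1]
  ],
  "rot": [
    [0, 0, -0.008],
    [0, 0, -0.008],
    [0, 0, -0.008],
    [0, 0, -0.008],
    [0, 0, -0.008]
  ]
}}

```text
clock: 16.25
tcp_pos: [0.5994, -0.1547, 0.1196]
eef_rot: [[0.009, 1.0, -0.001], [1.0, -0.009, -0.0], [-0.0, -0.001, -1.0]]
force: [-0.6, -0.5, -1.0]
finger_gap: 0.0469
grasp_force: 0.0
```

```bash
python3 k.py 2; python3 plan.py 600.5,-148.5,81,90
```

```text
2 [(0.73, 604.1, -146.7, 123.0, 22.7, 88.8)] [(0.6, 607.9, -87.3)]
16.4 [ 0.5998 -0.1494  0.1214]
t16.40 [ 599.8 -149.4  121.4   89.7] gap46.9 F [ 0.4 -0.1 -0.3] gf0.0
-> [600.5, -148.5, 81.0, 90.0, 0] rows 1
   [0.002, 0.001, 0.081] [-0.0, -0.0, -0.002] x 1
```

Request:
{"api": "servo_tool", "payload": {
  "slide": [
    [0.002, 0.006, 0.081],
    [0.002, 0.006, 0.081],
    [0.002, 0.006, 0.081]
  ],
  "rot": [
    [0, 0, 0],
    [0, 0, 0],
    [0, 0, 0]
  ]
}}

```text
clock: 16.65
tcp_pos: [0.6025, -0.1466, 0.0804]
eef_rot: [[0.003, 1.0, -0.003], [1.0, -0.003, 0.001], [0.001, -0.003, -1.0]]
force: [-0.3, -0.5, -0.1]
finger_gap: 0.0468
grasp_force: 0.0
```

Request:
{"api": "servo_tool", "payload": {
  "slide": [
    [0, 0, 0],
    [0, 0, 0],
    [0, 0, 0],
    [0, 0, 0],
    [0, 0, 0]
  ],
  "rot": [
    [0, 0, 0],
    [0, 0, 0],
    [0, 0, 0],
    [0, 0, 0],
    [0, 0, 0]
  ],
  "grip": 0.15
}}

```text
clock: 17.07
tcp_pos: [0.6038, -0.148, 0.0836]
eef_rot: [[0.005, 1.0, 0.004], [1.0, -0.005, -0.001], [-0.001, 0.004, -1.0]]
force: [-1.3, 2.5, 7.4]
finger_gap: 0.0194
grasp_force: 68.5
```

Request:
{"api": "servo_tool", "payload": {
  "slide": [
    [0, 0, -0.17],
    [0, 0, -0.17],
    [0, 0, -0.17],
    [0, 0, -0.17]
  ],
  "rot": [
    [0, 0, 0],
    [0, 0, 0],
    [0, 0, 0],
    [0, 0, 0]
  ]
}}

```text
clock: 17.4
tcp_pos: [0.6039, -0.1484, 0.1702]
eef_rot: [[0.005, 1.0, 0.007], [1.0, -0.005, -0.002], [-0.002, 0.007, -1.0]]
force: [-0.8, -0.1, -1.2]
finger_gap: 0.0194
grasp_force: 69.1
```

```bash
python3 plan.py 590.7,339.9,165,85.5
```

```text
t17.40 [ 603.9 -148.4  170.2   89.7] gap19.4 F [-0.8 -0.1 -1.2] gf69.1
-> [590.7, 339.9, 165.0, 85.5, 0] rows 12
   [0.325, -0.01, 0.003] [0.001, 0.0, 0.008] x 4
   [0.325, -0.018, 0.003] [0.001, 0.0, 0.008] x 4
   [0.325, -0.026, 0.003] [0.001, 0.0, 0.008] x 4
```

Request:
{"api": "servo_tool", "payload": {
  "slide": [
    [0.325, -0.01, 0.003],
    [0.325, -0.01, 0.003],
    [0.325, -0.01, 0.003],
    [0.325, -0.01, 0.003]
  ],
  "rot": [
    [0, 0, 0.008],
    [0, 0, 0.008],
    [0, 0, 0.008],
    [0, 0, 0.008]
  ]
}}

```text
clock: 17.73
tcp_pos: [0.5979, 0.0164, 0.1639]
eef_rot: [[0.03, 1.0, -0.001], [1.0, -0.03, 0.0], [0.0, -0.001, -1.0]]
force: [0.1, 0.5, -0.6]
finger_gap: 0.0193
grasp_force: 69.0
```

Request:
{"api": "servo_tool", "payload": {
  "slide": [
    [0.325, -0.018, 0.003],
    [0.325, -0.018, 0.003],
    [0.325, -0.018, 0.003],
    [0.325, -0.018, 0.003]
  ],
  "rot": [
    [0, 0, 0.008],
    [0, 0, 0.008],
    [0, 0, 0.008],
    [0, 0, 0.008]
  ]
}}

```text
clock: 18.07
tcp_pos: [0.5936, 0.1794, 0.1624]
eef_rot: [[0.054, 0.999, -0.001], [0.999, -0.054, -0.0], [-0.0, -0.001, -1.0]]
force: [0.4, -0.2, -0.8]
finger_gap: 0.0189
grasp_force: 69.0
```

Request:
{"api": "servo_tool", "payload": {
  "slide": [
    [0.325, -0.026, 0.003],
    [0.325, -0.026, 0.003],
    [0.325, -0.026, 0.003],
    [0.325, -0.026, 0.003],
    [0.325, -0.026, 0.003]
  ],
  "rot": [
    [0, 0, 0.008],
    [0, 0, 0.008],
    [0, 0, 0.008],
    [0, 0, 0.008],
    [0, 0, 0.008]
  ]
}}

```text
clock: 18.48
tcp_pos: [0.5885, 0.3462, 0.1605]
eef_rot: [[0.075, 0.997, -0.001], [0.997, -0.075, 0.001], [0.001, -0.001, -1.0]]
force: [-1.5, -0.1, -1.7]
finger_gap: 0.0194
grasp_force: 69.0
```

```bash
python3 - <<'E'
from h import *
im=snapshot("wrist"); cv2.imwrite("pics/w7.png",im[:,:,::-1])
E
python3 plan.py 590.7,339.9,112,85.5
```

```text
t18.53 [589.  343.2 160.3  85.7] gap19.0 F [-0.5 -0.2 -0. ] gf69.0
-> [590.7, 339.9, 112.0, 85.5, 0] rows 2
   [-0.006, 0.004, 0.097] [-0.0, 0.0, 0.001] x 2
```

View pics/w7.png

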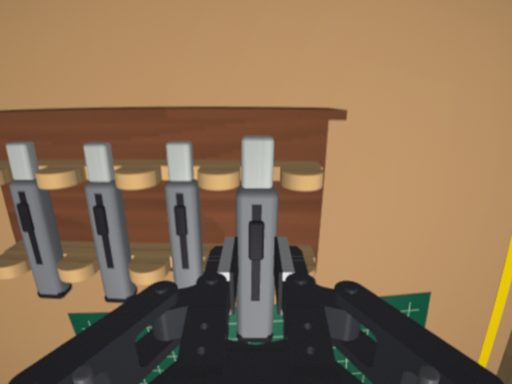

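Request:
{"api": "servo_tool", "payload": {
  "slide": [
    [-0.003, 0.004, 0.03],
    [-0.004, 0.004, 0.07],
    [-0.004, 0.004, 0.097],
    [-0.004, 0.004, 0.097],
    [-0.004, 0.004, 0.097]
  ],
  "rot": [
    [0, 0, 0],
    [0, 0, 0],
    [0, 0, 0],
    [0, 0, 0],
    [0, 0, 0]
  ]
}}

```text
clock: 18.95
tcp_pos: [0.5924, 0.3362, 0.1114]
eef_rot: [[0.082, 0.997, -0.002], [0.997, -0.082, -0.001], [-0.001, -0.002, -1.0]]
force: [-0.1, -0.2, -0.5]
finger_gap: 0.0191
grasp_force: 84.1
```

Request:
{"api": "servo_tool", "payload": {
  "slide": [
    [0, 0, 0],
    [0, 0, 0],
    [0, 0, 0]
  ],
  "rot": [
    [0, 0, 0],
    [0, 0, 0],
    [0, 0, 0]
  ],
  "grip": 0.42
}}

```text
clock: 19.2
tcp_pos: [0.5924, 0.3374, 0.1128]
eef_rot: [[0.081, 0.997, -0.0], [0.997, -0.081, -0.0], [-0.0, -0.0, -1.0]]
force: [0.1, -0.3, -0.8]
finger_gap: 0.0359
grasp_force: 0.0
```

Request:
{"api": "servo_tool", "payload": {
  "slide": [
    [0, 0, -0.05],
    [0, 0, -0.12],
    [0, 0, -0.2],
    [0, 0, -0.2]
  ],
  "rot": [
    [0, 0, 0],
    [0, 0, 0],
    [0, 0, 0],
    [0, 0, 0]
  ]
}}

```text
clock: 19.53
tcp_pos: [0.594, 0.3386, 0.2219]
eef_rot: [[0.08, 0.997, 0.011], [0.997, -0.08, 0.005], [0.006, 0.01, -1.0]]
force: [0.5, 0.2, 2.0]
finger_gap: 0.036
grasp_force: 0.0
```

```bash
python3 plan.py 480,0,300,0
```

```text
t19.53 [594.  338.6 221.9  85.4] gap36.0 F [0.5 0.2 2. ] gf0.0
-> [480.0, 0.0, 300.0, 0.0, 0] rows 13
   [-0.231, -0.057, -0.054] [0.0, -0.001, 0.158] x 5
   [-0.23, 0.06, -0.053] [0.0, -0.001, 0.158] x 5
   [-0.174, 0.162, -0.052] [0.0, -0.001, 0.158] x 5
```

Request:
{"api": "servo_tool", "payload": {
  "slide": [
    [-0.231, -0.057, -0.054],
    [-0.231, -0.057, -0.054],
    [-0.231, -0.057, -0.054],
    [-0.231, -0.057, -0.054],
    [-0.231, -0.057, -0.054]
  ],
  "rot": [
    [0, 0, 0.158],
    [0, 0, 0.158],
    [0, 0, 0.158],
    [0, 0, 0.158],
    [0, 0, 0.158]
  ],
  "grip": 1
}}

```text
clock: 19.95
tcp_pos: [0.5547, 0.2235, 0.241]
eef_rot: [[0.552, 0.834, 0.002], [0.834, -0.552, 0.001], [0.002, 0.001, -1.0]]
force: [0.8, 0.2, 0.3]
finger_gap: 0.0854
grasp_force: 0.0
```

Request:
{"api": "servo_tool", "payload": {
  "slide": [
    [-0.23, 0.06, -0.053],
    [-0.23, 0.06, -0.053],
    [-0.23, 0.06, -0.053],
    [-0.23, 0.06, -0.053],
    [-0.23, 0.06, -0.053]
  ],
  "rot": [
    [0, 0, 0.158],
    [0, 0, 0.158],
    [0, 0, 0.158],
    [0, 0, 0.158],
    [0, 0, 0.158]
  ]
}}

```text
clock: 20.37
tcp_pos: [0.5173, 0.1115, 0.2669]
eef_rot: [[0.88, 0.475, 0.001], [0.475, -0.88, 0.0], [0.001, 0.0, -1.0]]
force: [0.0, -0.2, -0.3]
finger_gap: 0.0854
grasp_force: 0.0
```

Request:
{"api": "servo_tool", "payload": {
  "slide": [
    [-0.174, 0.162, -0.052],
    [-0.174, 0.162, -0.052],
    [-0.174, 0.162, -0.052],
    [-0.174, 0.162, -0.052],
    [-0.174, 0.162, -0.052]
  ],
  "rot": [
    [0, 0, 0.158],
    [0, 0, 0.158],
    [0, 0, 0.158],
    [0, 0, 0.158],
    [0, 0, 0.158]
  ]
}}

```text
clock: 20.78
tcp_pos: [0.4798, -0.0008, 0.2925]
eef_rot: [[1.0, 0.001, 0.001], [0.001, -1.0, 0.0], [0.001, -0.0, -1.0]]
force: [-0.1, 0.5, -0.0]
finger_gap: 0.0855
grasp_force: 0.0
```

```bash
cat > f.py <<'E'
from h import *
cal=get_calibration("wrist"); im=snapshot("wrist"); np.savez("w8.npz",im=im,**cal); cv2.imwrite("pics/w8.png",im[:,:,::-1])
for n in "123": print(n,rects("wrist",cal,f"carton{n}_mid",.05),lm("wrist",cal,f"carton{n}_mid",.025))
cal=get_calibration("top"); im=snapshot("top"); cv2.imwrite("pics/top8.png",cv2.resize(im[100:300,:,::-1],None,fx=1.5,fy=1.5))
for n in "123": print(n,rects("top",cal,f"carton{n}_mid",.05))
E
python3 f.py; python3 plan.py
```

```text
1 [(0.77, 612.3, 0.8, 81.7, 54.1, -4.7)] [(0.83, 614.3, 1.4)]
2 [(0.79, 518.3, 6.5, 80.7, 56.3, 2.5)] [(0.85, 517.9, 7.2)]
3 [(0.72, 433.3, -6.8, 93.7, 54.3, -6.0)] [(0.9, 429.3, -7.5)]
1 [(0.97, 615.9, 0.5, 71.4, 52.2, -8.1)]
2 []
3 [(0.63, 446.3, -9.1, 52.3, 31.2, -88.6)]
t21.33 [ 4.794e+02 -3.000e-01  2.923e+02  2.000e-01] gap85.3 F [ 0.   0.3 -0.4] gf0.0
```

View pics/w8.png

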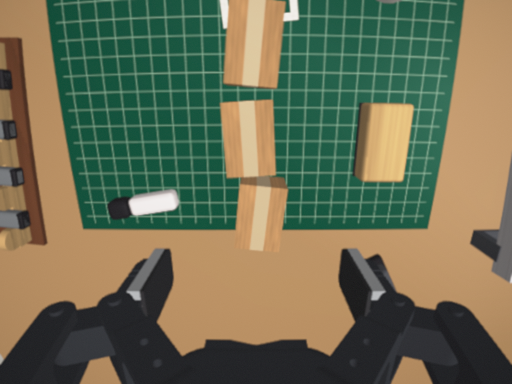

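Request:
{"api": "servo_tool", "payload": {
  "slide": [
    [0, 0.33, 0],
    [0, 0.33, 0],
    [0, 0.33, 0],
    [0, 0.33, 0]
  ],
  "rot": [
    [0, 0, 0],
    [0, 0, 0],
    [0, 0, 0],
    [0, 0, 0]
  ]
}}

```text
clock: 21.67
tcp_pos: [0.4793, -0.1674, 0.2925]
eef_rot: [[1.0, 0.003, 0.0], [0.003, -1.0, -0.0], [0.0, 0.0, -1.0]]
force: [1.5, 0.3, -0.2]
finger_gap: 0.0858
grasp_force: 0.0
```

Request:
{"api": "servo_tool", "payload": {
  "slide": [
    [0, 0.33, 0],
    [0, 0.33, 0],
    [0, 0.33, 0],
    [0, 0.33, 0],
    [0, 0.33, 0]
  ],
  "rot": [
    [0, 0, 0],
    [0, 0, 0],
    [0, 0, 0],
    [0, 0, 0],
    [0, 0, 0]
  ]
}}

```text
clock: 22.08
tcp_pos: [0.4788, -0.3361, 0.2917]
eef_rot: [[1.0, -0.002, -0.001], [-0.002, -1.0, -0.001], [-0.001, 0.001, -1.0]]
force: [-1.1, 0.5, 0.7]
finger_gap: 0.0855
grasp_force: 0.0
```

```bash
cat > g.py <<'E'
from h import *
cal=get_calibration("wrist"); im=snapshot("wrist"); np.savez("w9.npz",im=im,**cal); cv2.imwrite("pics/w9.png",cv2.resize(im[:,:,::-1],(800,600),interpolation=cv2.INTER_CUBIC))
for n,z in (("lane",0),("lane_load",.06),("lane_stop",.03)): print(n,lm("wrist",cal,n,z))
E
python3 g.py; python3 plan.py
```

```text
lane [(0.89, 513.6, -357.9)]
lane_load [(0.8, 418.1, -350.6)]
lane_stop []
t22.28 [ 4.799e+02 -3.299e+02  2.923e+02  1.000e-01] gap85.5 F [ 0.2  0.6 -0.6] gf0.0
```

View pics/w9.png

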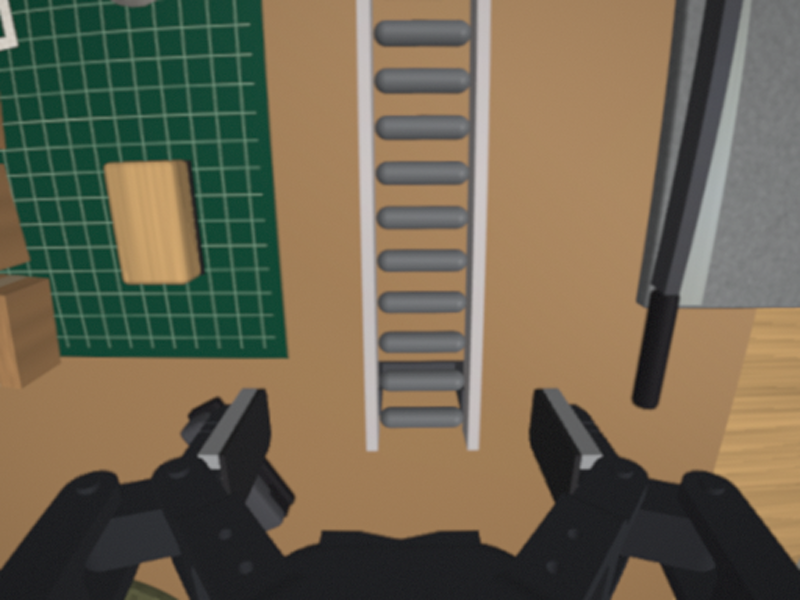

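```bash
cat > l.py <<'E'
from h import *
from scipy.optimize import least_squares
w=dict(np.load("w9.npz")); im=w.pop("im"); cal={k:(float(v) if v.ndim==0 else v) for k,v in w.items()}
U=(np.array([(421,417),(422,381),(422,342),(423,302),(422,260),(422,217),(422,173),(422,127),(422,80),(422,33)])+.5)*.64-.5
s=-165+30*np.arange(10); x=s*np.cos(np.radians(6)); z=50-8-s*np.sin(np.radians(6))
D=np.array([plane(cal,u,zz/1000)[0]*1000 for u,zz in zip(U,z)])
f=lambda q:np.c_[q[0]+x*np.cos(q[2])-D[:,0],q[1]+x*np.sin(q[2])-D[:,1]].ravel()
r=least_squares(f,[512,-352,0]); q=r.x; print(q[:2].round(1),np.degrees(q[2]).round(2),r.fun.reshape(-1,2).round(1).tolist())
c=np.array([np.cos(q[2]),np.sin(q[2])]); print("load",q[:2]-99*c,"stop",q[:2]+198*c)
# rail edges, tops at 62-..: left/right at image ends
for a,xx in (((372,450),-175),((473,450),-175),((365,20),120),((483,20),120)): print(a,(plane(cal,(np.array(a)+.5)*.64-.5,(62-xx*.105)/1000)[0]*1000).round(1))
E
python3 l.py
```

```text
[ 531.7 -352.4] 0.38 [[-0.5, -0.5], [0.2, 0.2], [-0.2, 0.1], [-0.1, 0.7], [-0.3, -0.1], [-0.2, -0.1], [0.2, -0.1], [0.1, -0.1], [0.1, -0.1], [0.6, 0.0]]
load [ 432.67506066 -353.02839956] stop [ 729.66865118 -351.07719874]
(372, 450) [ 353.6 -316.5]
(473, 450) [ 353.2 -390.3]
(365, 20) [ 638.7 -315.9]
(483, 20) [ 639.  -388.3]
```

```bash
python3 plan.py 427,-7.3,140,-7; python3 plan.py @427,-7.3,172,-7 414,-353,182,0.4 421,-353,182,0.4,-6 421,-353,154,0.4,-6; python3 plan.py @418,-353,220,0.4 517,6.5,140,2
```

```text
t22.28 [ 4.799e+02 -3.299e+02  2.923e+02  1.000e-01] gap85.5 F [ 0.2  0.6 -0.6] gf0.0
-> [427.0, -7.3, 140.0, -7.0, 0] rows 9
   [-0.052, -0.323, 0.152] [-0.0, 0.0, 0.02] x 5
   [-0.072, -0.319, 0.152] [-0.0, 0.0, 0.02] x 5
t22.28 [ 4.799e+02 -3.299e+02  2.923e+02  1.000e-01] gap85.5 F [ 0.2  0.6 -0.6] gf0.0
-> [414.0, -353.0, 182.0, 0.4, 0] rows 9
   [0.029, 0.345, -0.01] [0.0, 0.0, -0.021] x 5
   [0.007, 0.346, -0.01] [0.0, 0.0, -0.021] x 5
-> [421.0, -353.0, 182.0, 0.4, -6.0] rows 1
   [0.014, 0.0, 0.0] [-0.0, -0.033, -0.0] x 1
-> [421.0, -353.0, 154.0, 0.4, -6.0] rows 1
   [0.006, 0.0, 0.056] [0.0, 0.0, 0.0] x 1
t22.28 [ 4.799e+02 -3.299e+02  2.923e+02  1.000e-01] gap85.5 F [ 0.2  0.6 -0.6] gf0.0
-> [517.0, 6.5, 140.0, 2.0, 0] rows 10
   [0.102, -0.359, 0.08] [0.0, 0.0, -0.004] x 5
   [0.107, -0.357, 0.08] [0.0, 0.0, -0.004] x 5
```

Request:
{"api": "servo_tool", "payload": {
  "slide": [
    [-0.052, -0.323, 0.152],
    [-0.052, -0.323, 0.152],
    [-0.052, -0.323, 0.152],
    [-0.052, -0.323, 0.152],
    [-0.052, -0.323, 0.152]
  ],
  "rot": [
    [0, 0, 0.02],
    [0, 0, 0.02],
    [0, 0, 0.02],
    [0, 0, 0.02],
    [0, 0, 0.02]
  ]
}}

```text
clock: 22.7
tcp_pos: [0.452, -0.1641, 0.2145]
eef_rot: [[0.998, -0.057, -0.003], [-0.057, -0.998, 0.002], [-0.003, -0.002, -1.0]]
force: [0.1, 0.7, -0.4]
finger_gap: 0.0855
grasp_force: 0.0
```

Request:
{"api": "servo_tool", "payload": {
  "slide": [
    [-0.072, -0.319, 0.152],
    [-0.072, -0.319, 0.152],
    [-0.072, -0.319, 0.152],
    [-0.072, -0.319, 0.152],
    [-0.072, -0.319, 0.152]
  ],
  "rot": [
    [0, 0, 0.02],
    [0, 0, 0.02],
    [0, 0, 0.02],
    [0, 0, 0.02],
    [0, 0, 0.02]
  ]
}}

```text
clock: 23.12
tcp_pos: [0.4254, -0.0035, 0.1388]
eef_rot: [[0.993, -0.12, -0.002], [-0.12, -0.993, 0.001], [-0.002, -0.0, -1.0]]
force: [-1.3, -1.1, 0.4]
finger_gap: 0.0854
grasp_force: 0.0
```

```bash
python3 - <<'E'
from h import *
cal=get_calibration("wrist"); im=snapshot("wrist")
print(rects("wrist",cal,"carton3_mid",.05),lm("wrist",cal,"carton3_mid",.025))
E
python3 plan.py 427,-7.3,92,-7
```

```text
[(0.97, 431.1, -6.5, 90.7, 54.8, -5.8)] [(0.62, 427.0, -9.2)]
t23.27 [427.3  -6.4 140.6  -6.9] gap85.5 F [ 0.6 -0.3  0.7] gf0.0
-> [427.0, -7.3, 92.0, -7.0, 0] rows 2
   [-0.0, 0.002, 0.097] [0.0, -0.0, 0.0] x 2
```

Request:
{"api": "servo_tool", "payload": {
  "slide": [
    [0, 0.002, 0.097],
    [0, 0.002, 0.097],
    [0, 0.002, 0.097],
    [0, 0.002, 0.097]
  ],
  "rot": [
    [0, 0, 0],
    [0, 0, 0],
    [0, 0, 0],
    [0, 0, 0]
  ]
}}

```text
clock: 23.6
tcp_pos: [0.4277, -0.0092, 0.0928]
eef_rot: [[0.992, -0.124, -0.0], [-0.124, -0.992, 0.0], [-0.0, 0.0, -1.0]]
force: [-0.1, 0.2, -0.5]
finger_gap: 0.0853
grasp_force: 0.0
```

Request:
{"api": "servo_tool", "payload": {
  "slide": [
    [0, 0, 0],
    [0, 0, 0],
    [0, 0, 0],
    [0, 0, 0],
    [0, 0, 0]
  ],
  "rot": [
    [0, 0, 0],
    [0, 0, 0],
    [0, 0, 0],
    [0, 0, 0],
    [0, 0, 0]
  ],
  "grip": 0.5,
  "grip_force": 60
}}

```text
clock: 24.02
tcp_pos: [0.4279, -0.0088, 0.0933]
eef_rot: [[0.992, -0.124, 0.002], [-0.124, -0.992, -0.0], [0.002, 0.0, -1.0]]
force: [-3.4, -0.2, 13.0]
finger_gap: 0.053
grasp_force: 62.2
```

Request:
{"api": "servo_tool", "payload": {
  "slide": [
    [0, 0, -0.08],
    [0, 0, -0.16],
    [0, 0, -0.18],
    [0, 0, -0.18]
  ],
  "rot": [
    [0, 0, 0],
    [0, 0, 0],
    [0, 0, 0],
    [0, 0, 0]
  ]
}}

```text
clock: 24.35
tcp_pos: [0.4284, -0.0088, 0.1849]
eef_rot: [[0.992, -0.124, 0.006], [-0.124, -0.992, -0.001], [0.006, -0.0, -1.0]]
force: [1.0, 0.3, -2.6]
finger_gap: 0.053
grasp_force: 65.8
```

```bash
python3 plan.py 414,-353,182,0.4
```

```text
t24.35 [428.4  -8.8 184.9  -7.1] gap53.0 F [ 1.   0.3 -2.6] gf65.8
-> [414.0, -353.0, 182.0, 0.4, 0] rows 9
   [0.028, 0.343, 0.003] [0.0, -0.001, -0.021] x 5
   [0.006, 0.344, 0.003] [0.0, -0.001, -0.021] x 5
```

Request:
{"api": "servo_tool", "payload": {
  "slide": [
    [0.028, 0.343, 0],
    [0.028, 0.343, 0],
    [0.028, 0.343, 0],
    [0.028, 0.343, 0],
    [0.028, 0.343, 0]
  ],
  "rot": [
    [0, 0, -0.021],
    [0, 0, -0.021],
    [0, 0, -0.021],
    [0, 0, -0.021],
    [0, 0, -0.021]
  ]
}}

```text
clock: 24.77
tcp_pos: [0.419, -0.1852, 0.1806]
eef_rot: [[0.998, -0.062, -0.001], [-0.062, -0.998, -0.0], [-0.001, 0.0, -1.0]]
force: [0.4, 1.6, -1.4]
finger_gap: 0.0529
grasp_force: 65.6
```

Request:
{"api": "servo_tool", "payload": {
  "slide": [
    [0.006, 0.344, 0],
    [0.006, 0.344, 0],
    [0.006, 0.344, 0],
    [0.006, 0.344, 0],
    [0.006, 0.344, 0]
  ],
  "rot": [
    [0, 0, -0.021],
    [0, 0, -0.021],
    [0, 0, -0.021],
    [0, 0, -0.021],
    [0, 0, -0.021]
  ]
}}

```text
clock: 25.18
tcp_pos: [0.4117, -0.3573, 0.1801]
eef_rot: [[1.0, 0.004, -0.001], [0.004, -1.0, -0.0], [-0.001, 0.0, -1.0]]
force: [-0.1, -0.4, -2.4]
finger_gap: 0.053
grasp_force: 65.6
```

Request:
{"api": "servo_tool", "payload": {
  "slide": [
    [0.014, 0, 0],
    [0.014, 0, 0],
    [0.014, 0, 0]
  ],
  "rot": [
    [0, -0.033, 0],
    [0, -0.033, 0],
    [0, -0.033, 0]
  ]
}}

```text
clock: 25.43
tcp_pos: [0.4201, -0.3518, 0.1801]
eef_rot: [[0.995, 0.009, -0.103], [0.009, -1.0, 0.001], [-0.103, -0.002, -0.995]]
force: [-0.1, 0.3, -2.4]
finger_gap: 0.0528
grasp_force: 65.6
```

```bash
python3 - <<'E'
from h import *
im=snapshot("wrist"); cv2.imwrite("pics/w10.png",im[:,:,::-1])
E
python3 plan.py 421,-353,154,0.4,-6
```

```text
t25.48 [ 419.9 -351.7  180.5    0.5] gap53.3 F [-0.1  0.1 -2.1] gf65.6
-> [421.0, -353.0, 154.0, 0.4, -6.0] rows 1
   [0.008, 0.003, 0.052] [-0.0, -0.001, 0.001] x 1
```

View pics/w10.png

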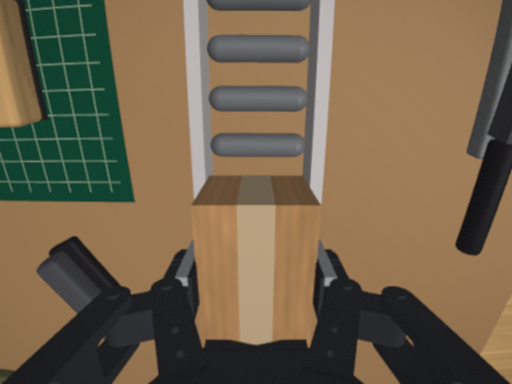

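Request:
{"api": "servo_tool", "payload": {
  "slide": [
    [0.004, 0.001, 0.03],
    [0.008, 0.002, 0.052],
    [0.008, 0.002, 0.052],
    [0.008, 0.002, 0.052]
  ],
  "rot": [
    [0, 0, 0],
    [0, 0, 0],
    [0, 0, 0],
    [0, 0, 0]
  ]
}}

```text
clock: 25.82
tcp_pos: [0.4211, -0.353, 0.1549]
eef_rot: [[0.995, 0.008, -0.103], [0.008, -1.0, -0.0], [-0.103, -0.001, -0.995]]
force: [0.2, -0.2, -1.5]
finger_gap: 0.0528
grasp_force: 65.7
```

Request:
{"api": "servo_tool", "payload": {
  "slide": [
    [0, 0, 0],
    [0, 0, 0],
    [0, 0, 0]
  ],
  "rot": [
    [0, 0, 0],
    [0, 0, 0],
    [0, 0, 0]
  ],
  "grip": 0.9
}}

```text
clock: 26.07
tcp_pos: [0.4213, -0.3534, 0.1557]
eef_rot: [[0.995, 0.008, -0.103], [0.008, -1.0, -0.001], [-0.103, 0.0, -0.995]]
force: [-0.3, 0.0, -0.7]
finger_gap: 0.077
grasp_force: 0.0
```

Request:
{"api": "servo_tool", "payload": {
  "slide": [
    [0, 0, -0.08],
    [0, 0, -0.14],
    [0, 0, -0.14]
  ],
  "rot": [
    [0, 0, 0],
    [0, 0.033, 0],
    [0, 0.033, 0]
  ]
}}

```text
clock: 26.32
tcp_pos: [0.4298, -0.3544, 0.2312]
eef_rot: [[1.0, 0.008, 0.012], [0.008, -1.0, -0.006], [0.012, 0.006, -1.0]]
force: [-0.0, -1.0, 1.2]
finger_gap: 0.0764
grasp_force: 0.0
```

```bash
python3 plan.py 517,6.5,140,2
python3 - <<'E'
from h import *
cal=get_calibration("top"); snapshot("top")
for n in "123": print(n,rects("top",cal,f"carton{n}_mid",.05))
E
```

```text
t26.32 [ 429.8 -354.4  231.2    0.5] gap76.4 F [-0.  -1.   1.2] gf0.0
-> [517.0, 6.5, 140.0, 2.0, 0] rows 10
   [0.089, -0.361, 0.09] [0.001, -0.002, -0.004] x 5
   [0.094, -0.359, 0.091] [0.001, -0.002, -0.004] x 5
1 [(0.91, 607.7, 0.8, 87.4, 53.8, -5.7)]
2 [(0.55, 515.6, 4.3, 82.1, 55.5, 1.6)]
3 [(0.7, 470.5, -361.6, 69.0, 36.7, -88.6), (0.49, 589.4, 330.5, 116.9, 21.7, 86.8)]
```

Request:
{"api": "servo_tool", "payload": {
  "slide": [
    [0.089, -0.361, 0.05],
    [0.089, -0.361, 0.05],
    [0.089, -0.361, 0.05],
    [0.089, -0.361, 0.05],
    [0.089, -0.361, 0.05]
  ],
  "rot": [
    [0, 0, -0.004],
    [0, 0, -0.004],
    [0, 0, -0.004],
    [0, 0, -0.004],
    [0, 0, -0.004]
  ],
  "grip": 1
}}

```text
clock: 26.93
tcp_pos: [0.4715, -0.1688, 0.1984]
eef_rot: [[1.0, 0.022, -0.003], [0.022, -1.0, 0.001], [-0.003, -0.002, -1.0]]
force: [0.2, -0.9, 0.2]
finger_gap: 0.085
grasp_force: 0.0
```

Request:
{"api": "servo_tool", "payload": {
  "slide": [
    [0.093, -0.359, 0.12],
    [0.093, -0.359, 0.12],
    [0.093, -0.359, 0.12],
    [0.093, -0.359, 0.12],
    [0.093, -0.359, 0.12]
  ],
  "rot": [
    [0, 0, -0.004],
    [0, 0, -0.004],
    [0, 0, -0.004],
    [0, 0, -0.004],
    [0, 0, -0.004]
  ]
}}

```text
clock: 27.35
tcp_pos: [0.5139, 0.011, 0.1379]
eef_rot: [[0.999, 0.034, -0.003], [0.034, -0.999, 0.0], [-0.003, -0.0, -1.0]]
force: [0.4, -0.5, 0.2]
finger_gap: 0.0855
grasp_force: 0.0
```

```bash
python3 - <<'E'
from h import *
cal=get_calibration("wrist"); im=snapshot("wrist")
print(rects("wrist",cal,"carton2_mid",.05),lm("wrist",cal,"carton2_mid",.025))
E
python3 plan.py 517,6,92,2
```

```text
[(0.66, 522.7, 6.1, 89.0, 54.3, 3.4), (0.66, 523.0, -125.5, 86.7, 66.8, 0.7)] [(0.81, 520.4, 4.4)]
t27.50 [513.9   9.6 138.4   2.1] gap85.3 F [ 0.7 -1.4  0.9] gf0.0
-> [517.0, 6.0, 92.0, 2.0, 0] rows 2
   [0.006, 0.007, 0.093] [-0.0, 0.001, 0.0] x 2
```

Request:
{"api": "servo_tool", "payload": {
  "slide": [
    [0.007, 0.007, 0.093],
    [0.007, 0.007, 0.093],
    [0.007, 0.007, 0.093],
    [0.007, 0.007, 0.093]
  ],
  "rot": [
    [0, 0, 0],
    [0, 0, 0],
    [0, 0, 0],
    [0, 0, 0]
  ]
}}

```text
clock: 27.83
tcp_pos: [0.5181, 0.0039, 0.0944]
eef_rot: [[0.999, 0.032, -0.001], [0.032, -0.999, -0.0], [-0.001, 0.0, -1.0]]
force: [1.1, -0.8, 0.7]
finger_gap: 0.0851
grasp_force: 0.0
```

Request:
{"api": "servo_tool", "payload": {
  "slide": [
    [0, 0, 0],
    [0, 0, 0],
    [0, 0, 0],
    [0, 0, 0],
    [0, 0, 0]
  ],
  "rot": [
    [0, 0, 0],
    [0, 0, 0],
    [0, 0, 0],
    [0, 0, 0],
    [0, 0, 0]
  ],
  "grip": 0.5
}}

```text
clock: 28.25
tcp_pos: [0.5186, 0.0044, 0.0953]
eef_rot: [[0.999, 0.033, 0.002], [0.033, -0.999, -0.0], [0.002, 0.0, -1.0]]
force: [-2.7, -0.7, 8.6]
finger_gap: 0.053
grasp_force: 63.4
```

Request:
{"api": "servo_tool", "payload": {
  "slide": [
    [0, 0, -0.08],
    [0, 0, -0.16],
    [0, 0, -0.18],
    [0, 0, -0.18]
  ],
  "rot": [
    [0, 0, 0],
    [0, 0, 0],
    [0, 0, 0],
    [0, 0, 0]
  ]
}}

```text
clock: 28.58
tcp_pos: [0.5191, 0.0044, 0.1872]
eef_rot: [[0.999, 0.033, 0.006], [0.033, -0.999, -0.0], [0.006, 0.001, -1.0]]
force: [-0.0, -0.3, -1.9]
finger_gap: 0.0533
grasp_force: 65.1
```

```bash
python3 plan.py 414,-353,182,0.4
python3 - <<'E'
from h import *
cal=get_calibration("top"); snapshot("top")
for n in "123": print(n,rects("top",cal,f"carton{n}_mid",.08))
E
```

```text
t28.58 [519.1   4.4 187.2   1.9] gap53.3 F [-0.  -0.3 -1.9] gf65.1
-> [414.0, -353.0, 182.0, 0.4, 0] rows 10
   [-0.117, 0.354, 0.005] [0.0, -0.001, 0.004] x 5
   [-0.112, 0.355, 0.005] [0.0, -0.001, 0.004] x 5
1 [(0.79, 624.4, -1.8, 51.7, 41.0, 85.7), (0.57, 428.3, 137.8, 87.3, 24.6, -80.0)]
2 [(0.37, 501.8, 345.0, 259.7, 149.9, -5.2)]
3 [(0.7, 668.2, -345.7, 91.6, 68.9, 1.5)]
```

Request:
{"api": "servo_tool", "payload": {
  "slide": [
    [-0.117, 0.354, 0],
    [-0.117, 0.354, 0],
    [-0.117, 0.354, 0],
    [-0.117, 0.354, 0],
    [-0.117, 0.354, 0]
  ],
  "rot": [
    [0, 0, 0.004],
    [0, 0, 0.004],
    [0, 0, 0.004],
    [0, 0, 0.004],
    [0, 0, 0.004]
  ]
}}

```text
clock: 29.2
tcp_pos: [0.4636, -0.1775, 0.1822]
eef_rot: [[1.0, 0.018, -0.003], [0.018, -1.0, 0.001], [-0.003, -0.001, -1.0]]
force: [-0.4, 0.1, -2.0]
finger_gap: 0.0531
grasp_force: 65.0
```

Request:
{"api": "servo_tool", "payload": {
  "slide": [
    [-0.112, 0.355, 0],
    [-0.112, 0.355, 0],
    [-0.112, 0.355, 0],
    [-0.112, 0.355, 0],
    [-0.112, 0.355, 0]
  ],
  "rot": [
    [0, 0, 0.004],
    [0, 0, 0.004],
    [0, 0, 0.004],
    [0, 0, 0.004],
    [0, 0, 0.004]
  ]
}}

```text
clock: 29.62
tcp_pos: [0.411, -0.3564, 0.182]
eef_rot: [[1.0, 0.005, -0.002], [0.005, -1.0, 0.001], [-0.002, -0.001, -1.0]]
force: [0.5, 0.7, -2.3]
finger_gap: 0.053
grasp_force: 65.0
```

Request:
{"api": "servo_tool", "payload": {
  "slide": [
    [0.014, 0, 0],
    [0.014, 0, 0],
    [0.014, 0, 0]
  ],
  "rot": [
    [0, -0.033, 0],
    [0, -0.033, 0],
    [0, -0.033, 0]
  ]
}}

```text
clock: 29.87
tcp_pos: [0.4202, -0.3523, 0.1819]
eef_rot: [[0.995, 0.009, -0.104], [0.009, -1.0, 0.001], [-0.104, -0.002, -0.995]]
force: [-0.0, 0.1, -2.5]
finger_gap: 0.0531
grasp_force: 65.0
```

```bash
python3 plan.py 421,-353,156,0.4,-6
```

```text
t29.87 [ 420.2 -352.3  181.9    0.5] gap53.1 F [-0.   0.1 -2.5] gf65.0
-> [421.0, -353.0, 156.0, 0.4, -6.0] rows 1
   [0.007, 0.001, 0.051] [-0.001, -0.0, 0.001] x 1
```

Request:
{"api": "servo_tool", "payload": {
  "slide": [
    [0.004, 0.001, 0.03],
    [0.007, 0.001, 0.051],
    [0.007, 0.001, 0.051],
    [0.007, 0.001, 0.051]
  ],
  "rot": [
    [0, 0, 0],
    [0, 0, 0],
    [0, 0, 0],
    [0, 0, 0]
  ]
}}

```text
clock: 30.2
tcp_pos: [0.4208, -0.3526, 0.1572]
eef_rot: [[0.995, 0.009, -0.103], [0.009, -1.0, 0.0], [-0.103, -0.001, -0.995]]
force: [0.5, 0.3, -2.6]
finger_gap: 0.0531
grasp_force: 65.1
```

Request:
{"api": "servo_tool", "payload": {
  "slide": [
    [0, 0, 0],
    [0, 0, 0],
    [0, 0, 0]
  ],
  "rot": [
    [0, 0, 0],
    [0, 0, 0],
    [0, 0, 0]
  ],
  "grip": 0.9
}}

```text
clock: 30.45
tcp_pos: [0.4209, -0.3532, 0.1581]
eef_rot: [[0.995, 0.008, -0.103], [0.008, -1.0, -0.001], [-0.103, 0.0, -0.995]]
force: [-0.4, 0.4, -0.7]
finger_gap: 0.0771
grasp_force: 0.0
```

Request:
{"api": "servo_tool", "payload": {
  "slide": [
    [0, 0, -0.08],
    [0, 0, -0.14],
    [0, 0, -0.14]
  ],
  "rot": [
    [0, 0, 0],
    [0, 0.033, 0],
    [0, 0.033, 0]
  ]
}}

```text
clock: 30.7
tcp_pos: [0.4295, -0.3543, 0.2337]
eef_rot: [[1.0, 0.008, 0.012], [0.008, -1.0, -0.006], [0.012, 0.006, -1.0]]
force: [-0.8, -0.7, 1.7]
finger_gap: 0.0771
grasp_force: 0.0
```

```bash
python3 - <<'E'
from h import *
cal=get_calibration("top"); snapshot("top")
print(rects("top",cal,"carton1_mid",.05),rects("top",cal,"carton2_mid",.09),rects("top",cal,"block_mid",.035))
E
python3 plan.py 611.5,1,140,-5
```

```text
[(0.96, 607.9, 0.8, 87.1, 53.5, -5.4)] [(0.73, 467.1, -351.3, 70.0, 34.9, -84.5), (0.68, 503.5, -142.7, 87.3, 51.4, 0.5), (0.58, 761.1, 112.1, 65.5, 57.8, 1.9)] [(0.6, 538.1, -351.8, 380.6, 99.6, 0.2), (0.4, 610.5, 0.6, 88.1, 54.4, -5.4)]
t30.90 [ 4.278e+02 -3.531e+02  2.268e+02  4.000e-01] gap76.9 F [-0.7  0.7 -0.2] gf0.0
-> [611.5, 1.0, 140.0, -5.0, 0] rows 10
   [0.187, -0.353, 0.087] [-0.0, 0.0, 0.015] x 5
   [0.17, -0.361, 0.087] [-0.0, 0.0, 0.015] x 5
```

Request:
{"api": "servo_tool", "payload": {
  "slide": [
    [0.187, -0.353, 0.05],
    [0.187, -0.353, 0.05],
    [0.187, -0.353, 0.05],
    [0.187, -0.353, 0.05],
    [0.187, -0.353, 0.05]
  ],
  "rot": [
    [0, 0, 0.015],
    [0, 0, 0.015],
    [0, 0, 0.015],
    [0, 0, 0.015],
    [0, 0, 0.015]
  ],
  "grip": 1
}}

```text
clock: 31.32
tcp_pos: [0.5207, -0.1735, 0.201]
eef_rot: [[0.999, -0.039, -0.003], [-0.039, -0.999, 0.001], [-0.003, -0.001, -1.0]]
force: [0.5, -0.2, 0.2]
finger_gap: 0.0854
grasp_force: 0.0
```

Request:
{"api": "servo_tool", "payload": {
  "slide": [
    [0.17, -0.361, 0.12],
    [0.17, -0.361, 0.12],
    [0.17, -0.361, 0.12],
    [0.17, -0.361, 0.12],
    [0.17, -0.361, 0.12]
  ],
  "rot": [
    [0, 0, 0.015],
    [0, 0, 0.015],
    [0, 0, 0.015],
    [0, 0, 0.015],
    [0, 0, 0.015]
  ]
}}

```text
clock: 31.73
tcp_pos: [0.6124, 0.003, 0.1405]
eef_rot: [[0.996, -0.086, -0.003], [-0.086, -0.996, -0.0], [-0.003, 0.0, -1.0]]
force: [-0.1, -0.7, 0.5]
finger_gap: 0.0854
grasp_force: 0.0
```

```bash
python3 - <<'E'
from h import *
cal=get_calibration("wrist"); im=snapshot("wrist")
print(rects("wrist",cal,"carton1_mid",.05),lm("wrist",cal,"carton1_mid",.025))
print(rects("wrist",cal,"outline_mid",0),lm("wrist",cal,"outline_mid",0))
E
python3 plan.py 611,1,92,-5
```

```text
[(0.92, 617.7, 0.2, 89.1, 54.1, -5.3), (0.56, 697.2, -117.0, 57.5, 55.9, 6.7)] [(0.82, 613.9, -0.4)]
[(0.91, 698.5, 39.0, 118.4, 32.3, -7.3)] []
t31.98 [611.8   0.9 141.5  -4.9] gap85.3 F [ 0.6 -0.8  0. ] gf0.0
-> [611.0, 1.0, 92.0, -5.0, 0] rows 2
   [-0.001, -0.0, 0.099] [0.0, 0.001, 0.0] x 2
```

Request:
{"api": "servo_tool", "payload": {
  "slide": [
    [0.001, 0, 0.097],
    [0.001, 0, 0.097],
    [0.001, 0, 0.097],
    [0.001, 0, 0.097]
  ],
  "rot": [
    [0, 0, 0],
    [0, 0, 0],
    [0, 0, 0],
    [0, 0, 0]
  ]
}}

```text
clock: 32.32
tcp_pos: [0.6128, 0.0, 0.0949]
eef_rot: [[0.996, -0.088, -0.0], [-0.088, -0.996, -0.0], [-0.0, 0.0, -1.0]]
force: [0.0, 1.0, 0.7]
finger_gap: 0.0851
grasp_force: 0.0
```

Request:
{"api": "servo_tool", "payload": {
  "slide": [
    [0, 0, 0],
    [0, 0, 0],
    [0, 0, 0],
    [0, 0, 0],
    [0, 0, 0]
  ],
  "rot": [
    [0, 0, 0],
    [0, 0, 0],
    [0, 0, 0],
    [0, 0, 0],
    [0, 0, 0]
  ],
  "grip": 0.5
}}

```text
clock: 32.73
tcp_pos: [0.6134, 0.0007, 0.0958]
eef_rot: [[0.996, -0.086, 0.002], [-0.086, -0.996, -0.0], [0.002, 0.0, -1.0]]
force: [-1.0, -1.2, 6.4]
finger_gap: 0.053
grasp_force: 64.4
```

Request:
{"api": "servo_tool", "payload": {
  "slide": [
    [0, 0, -0.08],
    [0, 0, -0.16],
    [0, 0, -0.18],
    [0, 0, -0.18]
  ],
  "rot": [
    [0, 0, 0],
    [0, 0, 0],
    [0, 0, 0],
    [0, 0, 0]
  ]
}}

```text
clock: 33.07
tcp_pos: [0.6139, 0.0008, 0.1882]
eef_rot: [[0.996, -0.086, 0.007], [-0.086, -0.996, -0.0], [0.007, -0.0, -1.0]]
force: [-0.2, 0.5, -2.9]
finger_gap: 0.0527
grasp_force: 65.6
```

```bash
python3 plan.py 414,-353,183,0.4
```

```text
t33.07 [613.9   0.8 188.2  -4.9] gap52.7 F [-0.2  0.5 -2.9] gf65.6
-> [414.0, -353.0, 183.0, 0.4, 0] rows 10
   [-0.169, 0.37, 0.004] [0.0, -0.001, -0.015] x 5
   [-0.186, 0.361, 0.005] [0.0, -0.001, -0.015] x 5
```

Request:
{"api": "servo_tool", "payload": {
  "slide": [
    [-0.169, 0.37, 0],
    [-0.169, 0.37, 0],
    [-0.169, 0.37, 0],
    [-0.169, 0.37, 0],
    [-0.169, 0.37, 0]
  ],
  "rot": [
    [0, 0, -0.015],
    [0, 0, -0.015],
    [0, 0, -0.015],
    [0, 0, -0.015],
    [0, 0, -0.015]
  ]
}}

```text
clock: 33.48
tcp_pos: [0.5106, -0.1776, 0.1825]
eef_rot: [[0.999, -0.039, -0.002], [-0.039, -0.999, 0.001], [-0.002, -0.001, -1.0]]
force: [0.5, -0.2, -2.7]
finger_gap: 0.0529
grasp_force: 65.4
```

Request:
{"api": "servo_tool", "payload": {
  "slide": [
    [-0.186, 0.361, 0],
    [-0.186, 0.361, 0],
    [-0.186, 0.361, 0],
    [-0.186, 0.361, 0],
    [-0.186, 0.361, 0]
  ],
  "rot": [
    [0, 0, -0.015],
    [0, 0, -0.015],
    [0, 0, -0.015],
    [0, 0, -0.015],
    [0, 0, -0.015]
  ]
}}

```text
clock: 33.9
tcp_pos: [0.4105, -0.3544, 0.1826]
eef_rot: [[1.0, 0.007, -0.002], [0.007, -1.0, 0.001], [-0.002, -0.001, -1.0]]
force: [0.6, 0.7, -3.0]
finger_gap: 0.0532
grasp_force: 65.4
```

Request:
{"api": "servo_tool", "payload": {
  "slide": [
    [0.014, 0, 0],
    [0.014, 0, 0],
    [0.014, 0, 0]
  ],
  "rot": [
    [0, -0.033, 0],
    [0, -0.033, 0],
    [0, -0.033, 0]
  ]
}}

```text
clock: 34.15
tcp_pos: [0.4195, -0.3524, 0.1825]
eef_rot: [[0.995, 0.008, -0.103], [0.008, -1.0, 0.001], [-0.103, -0.002, -0.995]]
force: [1.0, 0.1, -3.2]
finger_gap: 0.0528
grasp_force: 65.4
```

```bash
python3 plan.py 421,-353,156,0.4,-6;  python3 - <<'E'
from h import *
cal=get_calibration("top"); snapshot("top")
for n in "23": print(rects("top",cal,f"carton{n}_mid",.085))
E
```

```text
t34.15 [ 419.5 -352.4  182.5    0.5] gap52.8 F [ 1.   0.1 -3.2] gf65.4
-> [421.0, -353.0, 156.0, 0.4, -6.0] rows 1
   [0.008, 0.001, 0.052] [-0.001, -0.0, 0.0] x 1
[(0.7, 590.0, -347.1, 89.5, 67.2, 1.5)]
[(0.81, 672.2, -344.8, 83.0, 68.7, -0.9)]
```

Request:
{"api": "servo_tool", "payload": {
  "slide": [
    [0.004, 0.001, 0.03],
    [0.007, 0.001, 0.052],
    [0.007, 0.001, 0.052],
    [0.007, 0.001, 0.052]
  ],
  "rot": [
    [0, 0, 0],
    [0, 0, 0],
    [0, 0, 0],
    [0, 0, 0]
  ]
}}

```text
clock: 34.63
tcp_pos: [0.4205, -0.3527, 0.1574]
eef_rot: [[0.995, 0.009, -0.103], [0.009, -1.0, -0.0], [-0.103, -0.001, -0.995]]
force: [-0.3, 0.9, -2.2]
finger_gap: 0.053
grasp_force: 65.4
```

Request:
{"api": "servo_tool", "payload": {
  "slide": [
    [0, 0, 0],
    [0, 0, 0],
    [0, 0, 0]
  ],
  "rot": [
    [0, 0, 0],
    [0, 0, 0],
    [0, 0, 0]
  ],
  "grip": 0.9
}}

```text
clock: 34.88
tcp_pos: [0.4205, -0.3532, 0.1581]
eef_rot: [[0.995, 0.008, -0.103], [0.008, -1.0, -0.001], [-0.103, 0.0, -0.995]]
force: [-0.3, -0.4, -0.2]
finger_gap: 0.0769
grasp_force: 0.0
```

Request:
{"api": "servo_tool", "payload": {
  "slide": [
    [0, 0, -0.08],
    [0, 0, -0.14],
    [0, 0, -0.14]
  ],
  "rot": [
    [0, 0, 0],
    [0, 0.033, 0],
    [0, 0.033, 0]
  ]
}}

```text
clock: 35.13
tcp_pos: [0.429, -0.3543, 0.2336]
eef_rot: [[1.0, 0.008, 0.012], [0.008, -1.0, -0.006], [0.012, 0.006, -1.0]]
force: [-0.0, -0.4, 1.1]
finger_gap: 0.0767
grasp_force: 0.0
```

```bash
python3 - <<'E'
from h import *
cal=get_calibration("top"); snapshot("top")
print(rects("top",cal,"block_mid",.035),lm("top",cal,"block_mid",.0175),rects("top",cal,"outline_mid",0),lm("top",cal,"outline_mid",0))
E
python3 plan.py 505,-151,200,0
```

```text
[(0.8, 507.6, -149.5, 93.9, 53.8, 0.5)] [(0.7, 514.8, -150.2), (0.46, 600.5, 402.8)] [(0.63, 719.8, 35.2, 101.7, 44.9, -23.0)] [(0.71, 700.3, 5.2)]
t35.38 [ 4.274e+02 -3.529e+02  2.264e+02  4.000e-01] gap76.8 F [-0.1  0.4 -0.4] gf0.0
-> [505.0, -151.0, 200.0, 0.0, 0] rows 6
   [0.079, -0.201, 0.027] [-0.0, 0.0, 0.001] x 3
   [0.078, -0.202, 0.026] [-0.0, 0.0, 0.001] x 3
```

Request:
{"api": "servo_tool", "payload": {
  "slide": [
    [0.081, -0.201, 0.06],
    [0.081, -0.201, 0.06],
    [0.081, -0.201, 0.06],
    [0.081, -0.201, 0.06]
  ],
  "rot": [
    [0, 0, 0],
    [0, 0, 0],
    [0, 0, 0],
    [0, 0, 0]
  ],
  "grip": 1
}}

```text
clock: 35.72
tcp_pos: [0.468, -0.2481, 0.1948]
eef_rot: [[1.0, 0.011, -0.004], [0.011, -1.0, 0.003], [-0.004, -0.003, -1.0]]
force: [-0.3, -0.2, 0.0]
finger_gap: 0.0853
grasp_force: 0.0
```

Request:
{"api": "servo_tool", "payload": {
  "slide": [
    [0.08, -0.202, 0.11],
    [0.08, -0.202, 0.11],
    [0.08, -0.202, 0.11],
    [0.08, -0.202, 0.11],
    [0.08, -0.202, 0.11]
  ],
  "rot": [
    [0, 0, 0],
    [0, 0, 0],
    [0, 0, 0],
    [0, 0, 0],
    [0, 0, 0]
  ]
}}

```text
clock: 36.13
tcp_pos: [0.5064, -0.1498, 0.1409]
eef_rot: [[1.0, 0.011, -0.003], [0.011, -1.0, 0.001], [-0.003, -0.001, -1.0]]
force: [0.6, -1.1, -0.4]
finger_gap: 0.0854
grasp_force: 0.0
```

```bash
cat > o.py <<'E'
from h import *
def outline(cam):
    cal=get_calibration(cam); im=snapshot(cam)
    v,u=np.where((im.min(2)>135)&(np.ptp(im.astype(int),axis=2)<45)); P=plane(cal,np.c_[u,v].astype(float),0)*1000
    k=(abs(P[:,0]-705)<90)&(abs(P[:,1])<60); m=np.zeros((384,512),np.uint8); m[v[k],u[k]]=1
    n,L,st,_=cv2.connectedComponentsWithStats(m); i=1+st[1:,4].argmax(); v,u=np.where(L==i)
    P=plane(cal,np.c_[u,v].astype(float),0)*1000; print(cam,"outline",len(P),cv2.minAreaRect(P.astype(np.float32)))
if __name__=="__main__":
    outline("top")
    cal=get_calibration("wrist"); im=snapshot("wrist"); print(rects("wrist",cal,"block_mid",.035),lm("wrist",cal,"block_mid",.0175))
E
python3 o.py; python3 plan.py 508.5,-150,82,0.5
```

```text
top outline 518 ((701.0147705078125, 0.48062896728515625), (124.22893524169922, 87.94236755371094), 6.159022808074951)
[(0.68, 515.2, -151.3, 93.4, 50.9, -0.5)] []
t36.33 [ 5.065e+02 -1.522e+02  1.429e+02  4.000e-01] gap85.5 F [0.5 0.3 0.1] gf0.0
-> [508.5, -150.0, 82.0, 0.5, 0] rows 2
   [0.004, -0.004, 0.122] [0.0, -0.0, -0.001] x 2
```

Run:
```python
from o import *
cal=get_calibration("wrist"); im=snapshot("wrist").astype(int)
m=((im[...,0]>im[...,1]+12)&(im[...,0]>110)).astype(np.uint8)
n,L,st,ce=cv2.connectedComponentsWithStats(m)
for i in range(1,n):
    if st[i,4]>800: print(st[i],ce[i].round(0))
c=L==L[200,256] if L[200,256] else None
if c is not None:
    for r in range(0,384,8):
        w=np.where(c[r])[0]
        if len(w): print(r,w[0],w[-1],im[r,(w[0]+w[-1])//2].tolist(),end=";")
    print()
    v,u=np.where(c); r=[v.min(),v.max()]; 
    for z in (0,.035): print(z,plane(cal,np.array([[256,r[0]],[256,r[1]]],float),z)*1000)
cv2.imwrite("pics/w11.png",im[:,:,::-1].astype(np.uint8)); print(state()["tcp_pos"])
```

```text
[  361     0   145   310 33633] [434. 145.]
[  213   143    82   131 10008] [253. 207.]
[  0 317  34  47 845] [ 11. 333.]
[ 160  317  195   39 3369] [256. 336.]
[391 356  42  28 802] [411. 372.]
144 220 286 [147, 119, 83];152 214 293 [231, 196, 131];160 213 294 [239, 211, 140];168 214 294 [239, 210, 139];176 214 293 [239, 209, 140];184 214 293 [239, 210, 141];192 215 293 [238, 208, 140];200 215 292 [238, 208, 140];208 215 292 [237, 206, 139];216 216 291 [237, 206, 137];224 216 291 [236, 204, 138];232 216 291 [236, 205, 138];240 217 290 [235, 204, 136];248 217 290 [235, 203, 135];256 217 289 [235, 201, 135];264 218 289 [234, 201, 134];272 220 287 [227, 187, 125];
0 [[ 555.54038305 -152.88651737]
 [ 446.32380908 -153.71268848]]
0.035 [[ 560.64241891 -152.83208627]
 [ 469.38212503 -153.52242672]]
[ 0.50644523 -0.15216857  0.14295493]
```

Request:
{"api": "servo_tool", "payload": {
  "slide": [
    [0.016, -0.001, 0.114],
    [0.016, -0.001, 0.114],
    [0.016, -0.001, 0.114],
    [0.016, -0.001, 0.114]
  ],
  "rot": [
    [0, 0, 0],
    [0, 0, 0],
    [0, 0, 0],
    [0, 0, 0]
  ]
}}

```text
clock: 36.72
tcp_pos: [0.5144, -0.1511, 0.0857]
eef_rot: [[1.0, 0.007, -0.001], [0.007, -1.0, 0.0], [-0.001, -0.0, -1.0]]
force: [0.5, -0.2, 0.0]
finger_gap: 0.085
grasp_force: 0.0
```

Request:
{"api": "servo_tool", "payload": {
  "slide": [
    [0, 0, 0],
    [0, 0, 0],
    [0, 0, 0],
    [0, 0, 0],
    [0, 0, 0]
  ],
  "rot": [
    [0, 0, 0],
    [0, 0, 0],
    [0, 0, 0],
    [0, 0, 0],
    [0, 0, 0]
  ],
  "grip": 0.5
}}

```text
clock: 37.13
tcp_pos: [0.5151, -0.1508, 0.0871]
eef_rot: [[1.0, 0.008, 0.002], [0.008, -1.0, -0.001], [0.002, 0.001, -1.0]]
force: [-3.6, 0.2, 9.4]
finger_gap: 0.051
grasp_force: 63.0
```

Request:
{"api": "servo_tool", "payload": {
  "slide": [
    [0, 0, -0.08],
    [0, 0, -0.15],
    [0, 0, -0.15],
    [0, 0, -0.15]
  ],
  "rot": [
    [0, 0, 0],
    [0, 0, 0],
    [0, 0, 0],
    [0, 0, 0]
  ]
}}

```text
clock: 37.47
tcp_pos: [0.5151, -0.1507, 0.1627]
eef_rot: [[1.0, 0.008, 0.004], [0.008, -1.0, -0.001], [0.004, 0.002, -1.0]]
force: [-0.2, -0.2, -2.8]
finger_gap: 0.0507
grasp_force: 64.4
```

```bash
python3 plan.py 620,0,165,6.2; python3 plan.py 701,0.5,165,6.2
```

```text
t37.47 [ 5.151e+02 -1.507e+02  1.627e+02  4.000e-01] gap50.7 F [-0.2 -0.2 -2.8] gf64.4
-> [620.0, 0.0, 165.0, 6.2, 0] rows 5
   [0.212, -0.3, -0.004] [0.001, -0.001, -0.032] x 5
t37.47 [ 5.151e+02 -1.507e+02  1.627e+02  4.000e-01] gap50.7 F [-0.2 -0.2 -2.8] gf64.4
-> [701.0, 0.5, 165.0, 6.2, 0] rows 6
   [0.187, -0.15, -0.002] [0.0, -0.001, -0.016] x 3
   [0.194, -0.14, -0.002] [0.0, -0.001, -0.016] x 3
```

Request:
{"api": "servo_tool", "payload": {
  "slide": [
    [0.242, -0.3, -0.004],
    [0.242, -0.3, -0.004],
    [0.242, -0.3, -0.004],
    [0.242, -0.3, -0.004],
    [0.242, -0.3, -0.004]
  ],
  "rot": [
    [0, 0, -0.032],
    [0, 0, -0.032],
    [0, 0, -0.032],
    [0, 0, -0.032],
    [0, 0, -0.032]
  ]
}}

```text
clock: 37.88
tcp_pos: [0.6355, 0.0036, 0.1611]
eef_rot: [[0.994, 0.11, -0.001], [0.11, -0.994, 0.0], [-0.001, -0.001, -1.0]]
force: [0.7, -0.2, -2.3]
finger_gap: 0.0508
grasp_force: 64.3
```

Request:
{"api": "servo_tool", "payload": {
  "slide": [
    [0, 0, 0],
    [0, 0, 0]
  ],
  "rot": [
    [0, 0, 0],
    [0, 0, 0]
  ]
}}

```text
clock: 38.05
tcp_pos: [0.6341, 0.0016, 0.1606]
eef_rot: [[0.994, 0.11, -0.003], [0.11, -0.994, 0.0], [-0.003, -0.0, -1.0]]
force: [-0.4, -0.2, -1.8]
finger_gap: 0.0507
grasp_force: 64.3
```

```bash
python3 - <<'E'
from o import *
cal=get_calibration("wrist"); im=snapshot("wrist").astype(int)
v,u=np.where((im.min(2)>150)&(np.ptp(im,axis=2)<45)); P=plane(cal,np.c_[u,v].astype(float),0)*1000
k=(abs(P[:,0]-705)<75)&(abs(P[:,1])<70); m=np.zeros((384,512),np.uint8); m[v[k],u[k]]=1
n,L,st,_=cv2.connectedComponentsWithStats(m); i=1+st[1:,4].argmax(); v,u=np.where(L==i); print(st[i])
P=plane(cal,np.c_[u,v].astype(float),0)*1000; print(cv2.minAreaRect(P.astype(np.float32)))
np.savez("w12.npz",im=im,**cal); cv2.imwrite("pics/w12.png",im[:,:,::-1].astype(np.uint8))
c=np.cos(np.radians(6.2)); s=np.sin(np.radians(6.2)); a=(P-[701,.5])@np.array([[c,-s],[s,c]])
for d in (-20,0,20,40):
    r=a[abs(a[:,0]-d)<4,1]; r2=a[abs(a[:,1]-d)<4,0]; print(d,"y:",np.histogram(r,np.arange(-60,61,8))[0].tolist(),[r[r<0].mean().round(1) if (r<0).any() else None,r[r>0].mean().round(1) if (r>0).any() else None],"x:",[r2[r2>0].mean().round(1) if (r2>0).any() else None, r2[r2<0].mean().round(1) if (r2<0).any() else None])
# held block, top face
m=((im[...,0]>im[...,1]+12)&(im[...,0]>110)).astype(np.uint8); n,L,st,ce=cv2.connectedComponentsWithStats(m)
for i in range(1,n):
    if st[i,4]>3000: print(st[i],ce[i].round(0))
s=state(); print(s["tcp_pos"],s["finger_gap"])
E
python3 plan.py 701,0.5,165,6.2
```

```text
[ 210   28  120  165 4873]
((702.2764892578125, -2.077983856201172), (123.3728256225586, 88.51133728027344), 6.156064510345459)
-20 y: [0, 3, 101, 9, 0, 0, 0, 0, 0, 0, 0, 50, 70, 0, 0] [np.float64(-39.8), np.float64(36.9)] x: [np.float64(58.2), None]
0 y: [0, 6, 115, 11, 0, 0, 0, 0, 0, 0, 0, 50, 66, 0, 0] [np.float64(-39.8), np.float64(36.9)] x: [np.float64(58.1), None]
20 y: [0, 9, 114, 14, 0, 0, 0, 0, 0, 0, 0, 49, 80, 0, 0] [np.float64(-39.8), np.float64(37.0)] x: [np.float64(58.1), None]
40 y: [0, 0, 132, 11, 0, 0, 0, 0, 0, 0, 0, 55, 95, 0, 0] [np.float64(-39.7), np.float64(37.0)] x: [np.float64(31.9), np.float64(-21.2)]
[    0     0   512    86 13561] [270.  29.]
[  200   176   113   169 17177] [256. 256.]
[ 466  240   46  144 3364] [496. 323.]
[6.33745559e-01 4.77307447e-04 1.60951017e-01] 0.05066704704716183
t38.10 [6.337e+02 5.000e-01 1.610e+02 6.200e+00] gap50.7 F [ 0.2 -1.1 -1.7] gf64.3
-> [701.0, 0.5, 165.0, 6.2, 0] rows 2
   [0.134, 0.015, -0.008] [-0.0, 0.001, 0.0] x 2
```

Request:
{"api": "servo_tool", "payload": {
  "slide": [
    [0.135, 0.017, 0],
    [0.135, 0.017, 0],
    [0.135, 0.017, 0],
    [0.135, 0.017, 0]
  ],
  "rot": [
    [0, 0, 0],
    [0, 0, 0],
    [0, 0, 0],
    [0, 0, 0]
  ]
}}

```text
clock: 38.43
tcp_pos: [0.7022, -0.0022, 0.1612]
eef_rot: [[0.994, 0.107, -0.002], [0.107, -0.994, -0.0], [-0.002, -0.0, -1.0]]
force: [-0.5, -0.6, -1.8]
finger_gap: 0.0507
grasp_force: 64.3
```

```bash
python3 - <<'E'
from h import *
w=dict(np.load("w12.npz")); im=w.pop("im"); cal={k:(float(v) if v.ndim==0 else v) for k,v in w.items()}
print([int(im[r,250:262].sum(2).mean()) for r in range(168,352,4)])
T=np.array([633.7,.5]); c=np.cos(np.radians(6.2)); s=np.sin(np.radians(6.2))
def tl(uv,z): d=plane(cal,np.array(uv,float),z)[0]*1000-T; return (d@[c,s]).round(1),(d@[s,-c]).round(1)
print("near top",tl((256,344),.109),"front foot",tl((256,176),.080)); print("front edge rows at top:",[(r,*tl((256,r),.109)) for r in (176,184,192,200,208)])
E
python3 plan.py 702,-0.8,90,6.2
```

```text
t38.43 [702.2  -2.2 161.2   6.1] gap50.7 F [-0.5 -0.6 -1.8] gf64.3
-> [702.0, -0.8, 90.0, 6.2, 0] rows 2
   [0.0, -0.003, 0.142] [-0.0, 0.001, -0.0] x 2Traceback (most recent call last):
  File "<stdin>", line 3, in <module>
    return umr_sum(a, axis, dtype, out, keepdims, initial, where)
numpy.exceptions.AxisError: axis 2 is out of bounds for array of dimension 2
```

Run:
```python
from h import *
w=dict(np.load("w12.npz")); im=w.pop("im"); cal={k:(float(v) if v.ndim==0 else v) for k,v in w.items()}
print([int(im[r,250:262].mean()) for r in range(168,352,4)])
T=np.array([633.7,.5]); c=np.cos(np.radians(6.2)); s=np.sin(np.radians(6.2))
def tl(uv,z): d=plane(cal,np.array(uv,float),z)[0]*1000-T; return (d@[c,s]).round(1),(d@[s,-c]).round(1)
print("near top",tl((256,344),.109),"front foot",tl((256,176),.080)); print("front edge rows at top:",[(r,*tl((256,r),.109)) for r in (176,184,192,200,208)])
```

```text
[72, 43, 111, 126, 126, 139, 183, 192, 198, 198, 198, 198, 198, 198, 198, 198, 197, 197, 197, 197, 197, 196, 196, 196, 196, 196, 195, 195, 195, 194, 194, 194, 194, 193, 193, 193, 192, 192, 191, 191, 191, 190, 190, 190, 113, 41]
near top (np.float64(-44.8), np.float64(0.2)) front foot (np.float64(40.9), np.float64(-0.1))
front edge rows at top: [(176, np.float64(48.6), np.float64(-0.2)), (184, np.float64(45.0), np.float64(-0.1)), (192, np.float64(41.4), np.float64(-0.1)), (200, np.float64(37.7), np.float64(-0.1)), (208, np.float64(33.9), np.float64(-0.1))]
```

Request:
{"api": "servo_tool", "payload": {
  "slide": [
    [0.001, -0.002, 0.07],
    [0.001, -0.002, 0.13],
    [0.001, -0.002, 0.145],
    [0.001, -0.002, 0.145],
    [0.001, -0.002, 0.145]
  ],
  "rot": [
    [0, 0, 0],
    [0, 0, 0],
    [0, 0, 0],
    [0, 0, 0],
    [0, 0, 0]
  ]
}}

```text
clock: 38.85
tcp_pos: [0.7022, -0.0004, 0.0903]
eef_rot: [[0.994, 0.107, -0.001], [0.107, -0.994, 0.0], [-0.001, -0.0, -1.0]]
force: [0.7, 1.0, -2.3]
finger_gap: 0.0507
grasp_force: 65.4
```

```bash
python3 plan.py 702,-0.8,88,6.2
```

```text
t38.85 [ 7.022e+02 -4.000e-01  9.030e+01  6.200e+00] gap50.7 F [ 0.7  1.  -2.3] gf65.4
-> [702.0, -0.8, 88.0, 6.2, 0] rows 1
   [-0.0, 0.001, 0.005] [-0.0, 0.0, -0.0] x 1
```

Request:
{"api": "servo_tool", "payload": {
  "slide": [
    [0, 0, 0.005],
    [0, 0, 0.005],
    [0, 0, 0.005]
  ],
  "rot": [
    [0, 0, 0],
    [0, 0, 0],
    [0, 0, 0]
  ]
}}

```text
clock: 39.1
tcp_pos: [0.7027, 0.0002, 0.0878]
eef_rot: [[0.994, 0.108, 0.0], [0.108, -0.994, -0.0], [0.0, 0.0, -1.0]]
force: [0.4, -0.8, -1.4]
finger_gap: 0.0505
grasp_force: 65.4
```

Request:
{"api": "servo_tool", "payload": {
  "slide": [
    [0, 0, 0],
    [0, 0, 0],
    [0, 0, 0]
  ],
  "rot": [
    [0, 0, 0],
    [0, 0, 0],
    [0, 0, 0]
  ],
  "grip": 0.8
}}

```text
clock: 39.35
tcp_pos: [0.703, 0.0003, 0.0879]
eef_rot: [[0.994, 0.108, 0.001], [0.108, -0.994, -0.0], [0.001, 0.0, -1.0]]
force: [-0.1, -0.4, 0.2]
finger_gap: 0.0687
grasp_force: 0.0
```

Request:
{"api": "servo_tool", "payload": {
  "slide": [
    [0, 0, -0.06],
    [0, 0, -0.14],
    [-0.05, 0, -0.22],
    [-0.15, 0, -0.3],
    [-0.2, 0, -0.36]
  ],
  "rot": [
    [0, 0, 0],
    [0, 0, 0],
    [0, 0, 0],
    [0, 0, 0],
    [0, 0, 0]
  ]
}}

```text
clock: 39.77
tcp_pos: [0.619, -0.0087, 0.2508]
eef_rot: [[0.994, 0.108, 0.0], [0.108, -0.994, -0.0], [0.0, 0.0, -1.0]]
force: [0.9, -0.1, -0.6]
finger_gap: 0.0685
grasp_force: 0.0
```

Request:
{"api": "servo_tool", "payload": {
  "slide": [
    [-0.3, 0, -0.1],
    [-0.3, 0, -0.1],
    [-0.3, 0, -0.1],
    [-0.3, 0, -0.1],
    [-0.3, 0, -0.1]
  ],
  "rot": [
    [0, 0, 0],
    [0, 0, 0],
    [0, 0, 0],
    [0, 0, 0],
    [0, 0, 0]
  ]
}}

```text
clock: 40.18
tcp_pos: [0.468, -0.0251, 0.3025]
eef_rot: [[0.994, 0.108, 0.004], [0.108, -0.994, -0.001], [0.003, 0.001, -1.0]]
force: [-0.6, 0.7, 1.1]
finger_gap: 0.0682
grasp_force: 0.0
```

```bash
python3 - <<'E'
from h import *
a=snapshot("scene"); b=snapshot("top")
cal=get_calibration("top")
for n in "123": print(n,rects("top",cal,f"carton{n}_mid",.09))
print(rects("top",cal,"block_mid",.035))
up=lambda x:cv2.resize(np.ascontiguousarray(x[:,:,::-1]),None,fx=2,fy=2,interpolation=cv2.INTER_CUBIC)
A=up(a[60:360,20:420]); B=up(b[130:290,60:420])[:, :]
out=np.zeros((600,800,3),np.uint8); A=cv2.resize(a[60:360,60:440,::-1].copy(),(380,300)); out[:300,:380]=A
out[300:600,:]=cv2.resize(b[130:275,50:437,::-1].copy(),(800,300),interpolation=cv2.INTER_CUBIC)
cal=get_calibration("wrist"); w=snapshot("wrist"); out[:300,400:800]=cv2.resize(w[:,:,::-1].copy(),(400,300))
cv2.imwrite("pics/final.png",out)
E
python3 plan.py
```

```text
1 [(0.61, 513.8, -349.1, 84.1, 64.3, -1.0), (0.56, 421.6, 337.8, 117.7, 20.9, 85.5)]
2 [(0.69, 595.7, -348.0, 76.1, 68.3, 1.5), (0.32, 421.5, 337.6, 118.1, 20.7, 85.5)]
3 [(0.56, 668.6, -344.0, 80.2, 69.6, 1.8)]
[(0.76, 693.4, -0.3, 95.2, 49.9, 6.8)]
t40.53 [471.9 -24.8 299.    6.2] gap68.1 F [ 0.1 -0.1 -0.1] gf0.0
```

View pics/final.png

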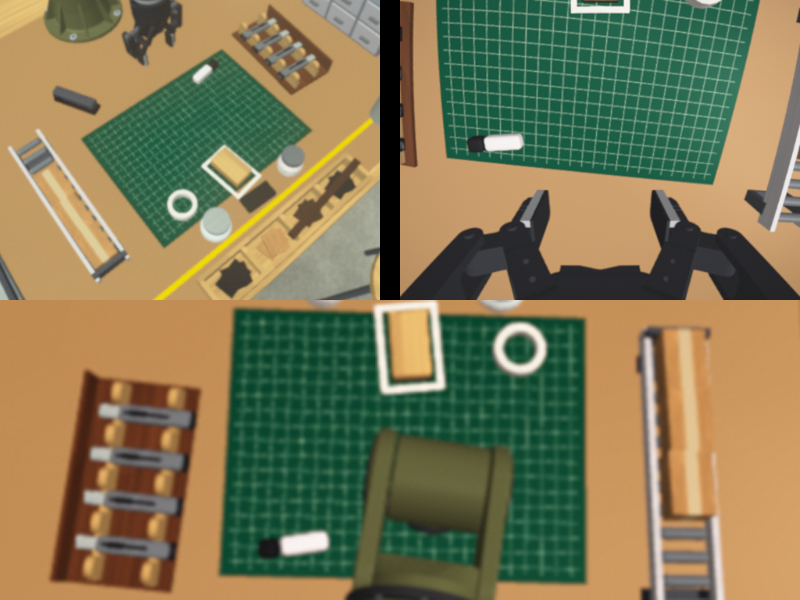

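```bash
python3 -c "
from workcell import *
print(close_job())"
```

```text
the job is handed in; nothing more can be done
None
```

I handed the job in at about 41 s: the four knives are in their own cradles nose to the guard, the three cartons queue at the lane stop, and the sanding block stands rubber side down inside its outline; the last camera pictures agree, but no verdict came back.

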